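# Put a vial away in a case with a locking lid stay

### The arm

A 6-joint arm with a two-finger parallel gripper is mounted at the origin on a cart in front of the work surface, level with it; the furniture and walls round the work are solid. World frame = base frame: x ahead of the robot, y to its left, z up, the work surface at z = 0. Lengths are in m, angles in rad, forces in N, time in s.
With the tool pointing down it reaches from about 0.35 to 0.975 m from the base axis. Payload 4.9 kg.
Tool frame: the origin (TCP) lies at the very end of the fingers, on their centre line; the grasp point (between the pads) lies 19 mm behind it (ctrl.grasp_offset is the distance from the TCP to the grasp point, in m); y points along the fingers, z is the direction in which the jaws open and shut, and the axes are right-handed (so a half turn about y gives the same grasp; the last joint's range is limited). The gripper opens to 85 mm and grips with 20 to 120 N. Pads are 22 mm wide; open, the fingers measure 114 mm over their backs; the gripper's body (76 mm by 85 mm) begins 54 mm behind the grasp point. The pads swing forward as they close: fully open they stand 13 mm farther back than shut.
Start: joints at [-1.325, 0.053, 1.613, -0, 1.476, -0.119], TCP at [0.223, -0.584, 0.231] pointing down, gripper open.
Joint ranges: [-3.01, 3.01], [-1.01, 2.22], [0.06, 2.58], [-1.02, 4.17], [0.09, 2.62], [-3.14, 3.14]. Speed limits (rad/s): [2.57, 2.57, 3.14, 3.14, 3.14, 3.14].

### API

Orientations are given as a rotation vector (axis times angle).
In Python, from station import ctrl, eyes, finish_job, find_in, regions_of, pinpoint gives the robot as it stands.
- The arm moves only by the tool play_rows, never from a script. Its argument "moves" is a list of rows, each an object of numbers: "x", "y", "z": the shift along the world's x, y, z in cm; "turn": the turn about the world's z in degrees; "jaw": the finger opening in cm, from 0 to 8.54. A call has 1 to 8 rows; each row shifts and turns the commanded pose from where the row before left it; what a row does not reach is not made up. A row lasts 1/12 s, in which the tool goes at most 41.7 mm and 7.16 degrees, less where a joint would pass 70% of its speed; a pose out of reach is approached as far as the arm can. A call is refused whole if a number of a shift passes 4.17 or a number of a turn 7.16, either way. A call with a gripper value outside its range is refused whole. The fingers move at their own pace and stop on an object; "squeeze" is the grip in N (left out, the last holds). Time passes only in rows, so rows that do not move let the fingers close. It gives the time, the measured TCP pose, the force and the opening at its end, in the units of the state.
- ctrl.get_obs(): the state, without advancing time (a new reading comes with each control period).
- eyes.get_image(name): name is "scene" or "top"; returns a dict with "img" (384x512x3 uint8, red, green, blue), "camera_matrix" (3x3 intrinsics, pixels), "cam_to_world" (4x4, takes a point from camera to world coordinates). Camera axes: x right, y up, looking along -z (the intrinsics and any distortion apply to the point x, -y, -z); pixel columns grow to the right and rows downward; lengths in m; the calibration is good to about 2 mm. A picture is of the moment at which its call begins. There is no depth.
- finish_job(): hands the job in, once; it reports no verdict.
Trained networks look in the newest picture that a camera, given by its name, has taken for a name from the list of things; names that differ only in an ending like _2 or _b are one class to them, and where a whole thing is asked for, a point or a joint stands for the part that bears it (a point fixed in the world has none). Each returns a list of dicts, best first, with "score" (0 to 1); they miss things now and then, are a little off and sometimes report something else, mostly with a low value. They report only what shows in the picture. A call takes as long as a camera call. They do not tell look-alikes from the thing itself.
- find_in(camera, query): "point" ([column, row] in pixels, amid what is visible of it).
- regions_of(camera, query): "pixels" (384x512 bool, what is visible of it) and "point" ([column, row] in pixels, amid what is visible of it).
- pinpoint(camera, query): "point" ([column, row] in pixels: a listed point, or the origin of a listed thing).
The state is a dict: "t": time; "q": joint angles; "dq": joint speeds; "effort": joint torques, N m; "tool_pos": TCP position; "tool_rot": TCP orientation; "contact_force": force on the tool from outside, world axes, zero at the start; "wrist_torque": the same for the moment, N m; "opening": finger opening in m.
Only numpy, scipy, OpenCV 4.12 (cv2) and the standard library are available. Lean on these libraries where they do the work, as an engineer would, in place of code of your own. Each camera call takes 0.05 s, during which the arm holds its last target.

### The job

Put the loose amber vial away in the sample case. Raise the blue lid by its bar until the folding stay has gone past straight, let the lid down gently until it rests locked on the stay, and stand the vial upright in the free front half of the case. Then lift the lid slightly by its bar to take the load off the stay, tip the stay's knee gently back just past straight by its red knob, and lower the lid fully shut without letting it drop; never force or strain the stay, and leave the other things where they stand.

Things in the scene. Friction and masses are not known exactly. Their poses are not given: they have to be found in the camera images.
- case: grey open-topped sample case fixed to the worktop, 130 (its x) x 110 (y) x 82 mm (z), walls and floor 4 mm. Origin at the centre of its underside; its -x axis points to its front, where the lid's bar is, +y to the side that carries the stay, z up. Two more amber vials are fixed inside along the hinge wall. Place and yaw differ from start to start
- lid_hinge (a point): middle of the lid's hinge line, at the case's back top edge (65 mm behind the case's centre, z 82 mm); the hinge line runs along the case's y axis
- lid_handle (a point): middle of the lid's steel bar handle: round bar 10 mm thick along the case's y axis, 62 mm clear between its end posts, 40 mm clear between bar and lid edge. With the lid shut it is 177 mm in front of the hinge and 6 mm above it; it swings about the hinge with the lid. The bar can turn between gripping fingers
- case_lid (a joint): angle of the lid (rad): 0 shut, grows as it rises, 1.57 upright. Lid 132 x 114 x 12 mm, about 0.8 kg (12 % either way). Its stiff hinge (0.25 N m) holds it where it is left above about 1.2 rad; lower it may fall shut. It can rise only until the stay is taut, somewhere from 1.51 to 1.68 rad, as the stay's length is adjustable: feel for it
- stay_knee (a joint): bend of the stay's knee (rad): 0 folded with the lid shut, 2.82 straight (stay taut), 3.52 at its stop. The stay is two links of about 80 mm on the case's +y side, from the case to the lid. When the pull on the taut stay is eased a weak spring tips the knee past straight to the front; letting the lid down some 0.17 rad then brings it to its stop: locked
- knee_knob (a point): point on the stay's red knob at the knee: rod 13 mm thick along the case's y axis, 71 to 130 mm off the case's centre plane; this point is 110 mm off it, 53 mm beside the lid. Folding moves it back and down, 40 degrees below level. With the lid lifted till the knee reads under 3.0, 10 to 15 mm of slow push bring it to 2.6 at 1 to 5 N, and it stays; any farther drags the lid. Over 6 N harms it
- stay_end (a point): point at the lower end of the stay's lower link, on its foot pin. The joint there gives under load: it leaves stay_anchor by some 0.07 mm per newton in the stay, which is 3 times the force at the lid's bar. More than 2 mm apart (10 N at the bar beyond what moves the lid) spoils it, whether by raising the lid hard against the taut stay or by pressing it down on the locked one
- stay_anchor (a point): the point on the case's bracket where stay_end belongs: 40 mm in front of the case's centre, 62 mm up, 66 mm off its centre plane to the +y side; fixed to the case
- vial_center (a point): centre, 35 mm above its foot, of the loose amber glass vial with black cap, 22 mm across, 70 mm tall, standing upright on the worktop; its z axis is its own upright axis
- case_bay (a point): middle of the free front part of the case's floor, where the vial is to stand, 100 mm in front of the hinge; clear from it 26 mm to the front wall, 55 mm backwards, 51 mm to each side; rim 76 mm above it
- buffer_a: white bottle, 54 mm across, 109 mm tall, origin under its centre; leave alone
- buffer_b: white bottle, 54 mm across, 109 mm tall, origin under its centre; leave alone
- beaker: clear beaker, 64 mm across, 82 mm tall, origin under its centre; leave alone
Mind the look-alikes: they are no part of the job. Of the things that look like the part that bears vial_center, take the one that is farthest to the robot's right at the start.

How it is judged:
By the outcome, as a careful person would: the job done as asked, in the order asked, and still so for the second after the job is handed in, with the robot touching nothing.
It also fails if it takes over 72 s, if anything falls off the work surface, if the arm or the gripper's body presses on something with over 40 N, if the wrist force passes 120 N, or if a joint passes its speed limit or range.

## Working session

There is one attempt and no reset: what is moved stays moved. The work goes in short steps, Python scripts to look and compute and a tool call to move; the robot and the scene stay as the last step left them, time stands still between calls to the robot, and variables do not carry over. Pictures are saved under pics/ and viewed, and the job is handed in when it is done.

Besides the shell and the picture viewer there is one more tool, called after "Emit:" as a command line: name --argument value ..., lists and objects as JSON in quotes. play_rows: Moves the arm, as the interface text tells. Its arguments: {"type":"object","properties":{"moves":{"type":"array"},"squeeze":{"type":"number"}},"required":["moves"]}

```bash
ls; mkdir -p pics
cat > h.py <<'E'
import numpy as np, cv2
from station import ctrl, eyes, finish_job, find_in, regions_of, pinpoint
def ray(im,px):
    K=im['camera_matrix'];T=im['cam_to_world']
    u=np.linalg.solve(K,np.array([px[0],px[1],1.]))
    d=T[:3,:3]@np.array([u[0],-u[1],-u[2]]);return T[:3,3],d/np.linalg.norm(d)
def atz(im,px,z):
    o,d=ray(im,px);return o+d*(z-o[2])/d[2]
def proj(im,p):
    T=im['cam_to_world'];c=T[:3,:3].T@(np.array(p)-T[:3,3]);v=im['camera_matrix']@np.array([c[0],-c[1],-c[2]]);return v[:2]/v[2]
def tri(rs):
    A=np.zeros((3,3));b=np.zeros(3)
    for o,d in rs:
        P=np.eye(3)-np.outer(d,d);A+=P;b+=P@o
    x=np.linalg.solve(A,b);return x,[np.linalg.norm((np.eye(3)-np.outer(d,d))@(x-o)) for o,d in rs]
def save(im,n): cv2.imwrite('pics/'+n+'.png',cv2.cvtColor(im['img'],cv2.COLOR_RGB2BGR))
E
python3 - <<'E'
from h import *
np.set_printoptions(precision=4,suppress=True)
s=ctrl.get_obs();print(s)
print(ctrl.grasp_offset)
for c in('scene','top'):
    im=eyes.get_image(c);save(im,c+'0');print(c,im['cam_to_world'],im['camera_matrix'])
    for q in ['case','lid_hinge','lid_handle','knee_knob','stay_end','stay_anchor','vial_center','case_bay','buffer_a','beaker']:
        print(q,[(np.round(r['point'],1),round(r['score'],2)) for r in pinpoint(c,q)])
E
```

```text
pics
{'t': 0.0, 'q': array([-1.325 ,  0.0534,  1.6143, -0.    ,  1.476 , -0.119 ]), 'dq': array([-0.0006,  0.0009, -0.0015, -0.0008,  0.    , -0.0008]), 'effort': array([ -0.0001, -39.3685, -37.017 ,  -0.0001,   0.0072,   0.    ]), 'tool_pos': array([ 0.2228, -0.5833,  0.2301]), 'tool_rot': array([-0.3732,  2.0246, -2.0204]), 'contact_force': array([0.5538, 0.0278, 0.1649]), 'wrist_torque': array([-0.0489,  0.0208, -0.0279]), 'opening': 0.0852366697341258}
0.0187
scene [[-0.8024  0.3404 -0.4903  0.0658]
 [-0.5965 -0.4294  0.6781  0.6791]
 [ 0.0202  0.8365  0.5476  0.5658]
 [ 0.      0.      0.      1.    ]] [[361.389    0.     256.656 ]
 [  0.     361.389  190.9686]
 [  0.       0.       1.    ]]
case [(array([216.8, 271. ]), 0.81)]
lid_hinge [(array([199.5, 258.2]), 0.69), (array([249.7, 211. ]), 0.41)]
lid_handle [(array([249.3, 212.2]), 0.62)]
knee_knob [(array([255.5, 281.9]), 0.96)]
stay_end [(array([257.2, 254.7]), 0.92)]
stay_anchor [(array([256.1, 250.1]), 0.39)]
vial_center [(array([297.6, 186.3]), 0.76), (array([278.9, 196.9]), 0.76), (array([302.4, 175.3]), 0.46)]
case_bay
[... 154 characters left out ...]
 [-0.9996 -0.0294 -0.0008  0.0602]
 [-0.0063  0.1884  0.9821  1.2348]
 [ 0.      0.      0.      1.    ]] [[459.6795   0.     259.5005]
 [  0.     459.6795 188.9994]
 [  0.       0.       1.    ]]
case [(array([177.8, 223.5]), 0.84)]
lid_hinge [(array([149.8, 218.7]), 0.61)]
lid_handle [(array([220.1, 210.2]), 0.6)]
knee_knob [(array([161.3, 265.1]), 0.45)]
stay_end [(array([194. , 240.8]), 0.59)]
stay_anchor [(array([355.6, 187.7]), 0.4)]
vial_center [(array([313.5, 200.4]), 0.63), (array([282.5, 205.2]), 0.46), (array([285.8, 182.9]), 0.42)]
case_bay [(array([191.2, 218.7]), 0.6)]
buffer_a [(array([357.8, 187.5]), 0.89), (array([364.2, 215.1]), 0.67)]
beaker [(array([322.6, 150.8]), 0.95)]
```

Run:
```python
import cv2
for c in('scene','top'):
    i=cv2.imread(f'pics/{c}0.png')
    i=i[110:330,100:420] if c=='top' else i[140:320,150:400]
    cv2.imwrite(f'pics/{c}0c.png',cv2.resize(i,None,fx=2.5 if c=='top' else 3,fy=2.5 if c=='top' else 3,interpolation=cv2.INTER_CUBIC))
```

```text
(no output)
```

View pics/scene0c.png

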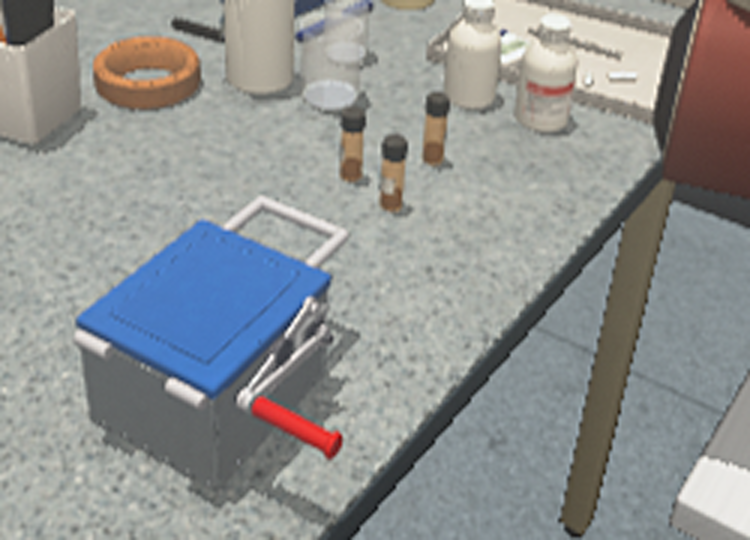

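View pics/top0c.png

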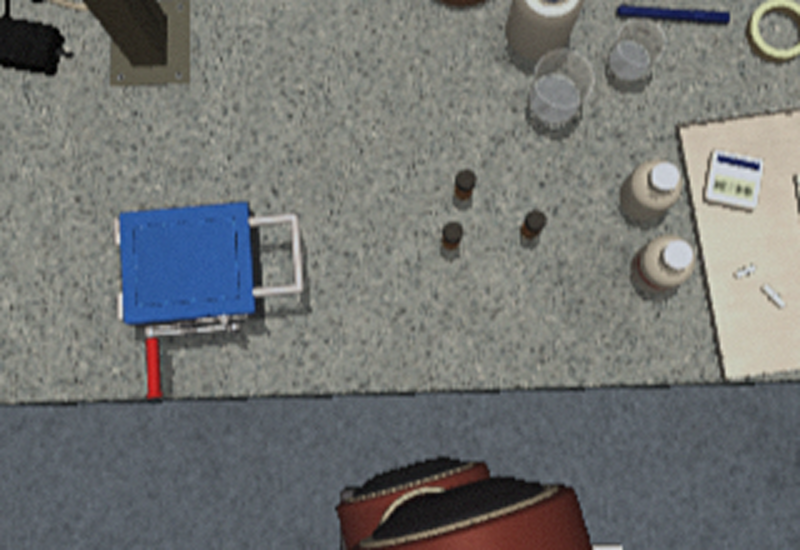

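View pics/top0.png

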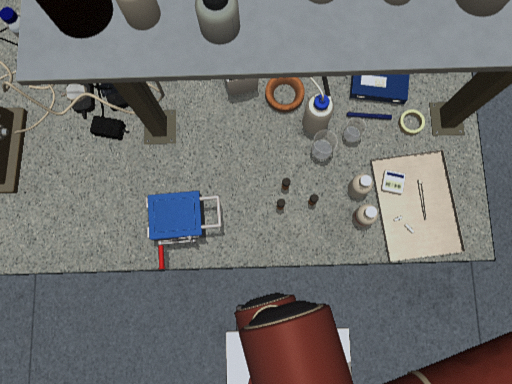

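Run:
```python
from h import *
np.set_printoptions(precision=4,suppress=True)
im={c:eyes.get_image(c) for c in('scene','top')}
P={}
for q in ['case','lid_hinge','lid_handle','knee_knob','stay_end']:
    r={c:pinpoint(c,q) for c in im}
    if all(r.values()):
        x,e=tri([ray(im[c],r[c][0]['point']) for c in im]);P[q]=x;print(q,x,np.round(e,4))
for c in im:
  for r in pinpoint(c,'vial_center'): print(c,r['point'],r['score'],atz(im[c],r['point'],.035))
  for r in pinpoint(c,'buffer_a'): print('buf',c,r['point'],r['score'],atz(im[c],r['point'],.0))
  for r in pinpoint(c,'beaker'): print('beaker',c,r['point'],r['score'],atz(im[c],r['point'],.0))
  for q,z in (('case',0),('lid_hinge',.082),('lid_handle',.088),('case_bay',.004),('stay_anchor',.062)):
    for r in pinpoint(c,q)[:1]: print(q,c,atz(im[c],r['point'],z))
```

```text
case [0.4374 0.2809 0.0089] [0.0016 0.0016]
lid_hinge [0.4383 0.3377 0.0844] [0.0021 0.0021]
lid_handle [0.4592 0.1644 0.0904] [0.0014 0.0014]
knee_knob [0.3285 0.3154 0.0734] [0.0031 0.0031]
scene [249.7, 212.8] 0.69 [0.4961 0.1108 0.035 ]
scene [295.9, 184.8] 0.52 [ 0.4746 -0.0708  0.035 ]
scene [270.1, 188.5] 0.51 [ 0.5198 -0.0108  0.035 ]
buf scene [303.4, 172.0] 0.61 [ 0.5225 -0.1993  0.    ]
buf scene [329.3, 181.0] 0.56 [ 0.4337 -0.2014  0.    ]
buf scene [259.3, 168.3] 0.44 [ 0.644  -0.1319  0.    ]
beaker scene [259.1, 172.9] 0.93 [ 0.6275 -0.1083  0.    ]
case scene [0.4449 0.2751 0.    ]
lid_hinge scene [0.4422 0.3367 0.082 ]
lid_handle scene [0.4598 0.1614 0.088 ]
stay_anchor scene [0.3797 0.2303 0.062 ]
top [314.9, 200.3] 0.59 [ 0.4793 -0.0844  0.035 ]
top [286.0, 185.2] 0.53 [ 0.5223 -0.0096  0.035 ]
top [278.7, 205.0] 0.42 [0.4696 0.0117 0.035 ]
buf top [362.1, 213.7] 0.8 [ 0.4446 -0.2141  0.    ]
buf top [313.9, 201.0] 0.15 [ 0.4832 -0.0858  0.    ]
beaker top [319.8, 147.1] 0.91 [ 0.6344 -0.1099  0.    ]
beaker top [314.1, 200.0] 0.63 [ 0.4859 -0.0864  0.    ]
case top [0.4372 0.2817 0.    ]
lid_hinge top [0.4369 0.337  0.082 ]
lid_handle top [0.4608 0.1653 0.088 ]
case_bay top [0.4503 0.2456 0.004 ]
```

```bash
cat >> h.py <<'E'
def lidpose(im):
    from scipy.optimize import least_squares
E
python3 - <<'E'
from h import *
from scipy.optimize import least_squares
np.set_printoptions(precision=4,suppress=True)
print(ctrl.get_obs()['t'])
im={c:eyes.get_image(c) for c in('scene','top')}
obs={}
for c in im:
    hsv=cv2.cvtColor(im[c]['img'],cv2.COLOR_RGB2HSV)
    m=((hsv[...,0]>100)&(hsv[...,0]<125)&(hsv[...,1]>130)).astype(np.uint8)
    n,l,st,_=cv2.connectedComponentsWithStats(m)
    # component near lid
    p=proj(im[c],[.437,.28,.088]).astype(int);k=l[p[1],p[0]];print(c,st[k]);obs[c]=(l==k)
U=4
def mask(c,x,y,yaw):
    ex=np.array([np.cos(yaw),np.sin(yaw),0]);ey=np.array([-np.sin(yaw),np.cos(yaw),0])
    pts=[]
    for a in(-66,66):
        for b in(-57,57):
            for z in(.082,.094): pts.append(proj(im[c],np.array([x,y,z])+ex*(a-0)/1000+ey*b/1000))
    h=cv2.convexHull(np.array(pts,np.float32))
    M=np.zeros((384*U,512*U),np.uint8);cv2.fillConvexPoly(M,np.round((h+.5)*U*16-8).astype(np.int32),1,shift=4)
    return M.reshape(384,U,512,U).mean((1,3))
from scipy.optimize import minimize
f=lambda v,cs:sum(np.abs(mask(c,v[0]/100,v[1]/100,v[2]/10)-obs[c]).sum() for c in cs)
for cs in(['top'],['scene'],['top','scene']):
    r=minimize(f,[43.7,28.1,17.0],args=(cs,),method='Nelder-Mead',options=dict(initial_simplex=[[43.7,28.1,17],[44.5,28.1,17],[43.7,28.9,17],[43.7,28.1,17.6]]));print(cs,r.x[:2]/100,np.degrees(r.x[2]/10),r.fun)
# vial
for c in im:
    for q in['vial_center','buffer_a','beaker']:
        print(c,q,[(np.round(r['point'],1),round(r['score'],2)) for r in find_in(c,q)])
o=ctrl.get_obs();print(o['t']);R=cv2.Rodrigues(o['tool_rot'])[0];print(R)
E
```

```text
2.5
scene [ 176  214   84   58 2599]
top [ 148  191   54   49 2319]
['top'] [0.4446 0.2766] 94.04808628472995 137.4375
['scene'] [0.4489 0.2737] 93.69947126328333 315.3125
['top', 'scene'] [0.4448 0.276 ] 94.2006689594984 492.8125
scene vial_center [(array([279. , 195.4]), 0.76), (array([269.1, 186.6]), 0.61), (array([295.6, 182.1]), 0.51), (array([229.1, 242.1]), 0.17)]
scene buffer_a [(array([331.7, 169.4]), 0.69), (array([306. , 159.5]), 0.55), (array([220.5, 255.2]), 0.4)]
scene beaker [(array([257.4, 158.4]), 0.76), (array([227.5, 245.1]), 0.63)]
top vial_center [(array([284.9, 183.3]), 0.64), (array([281.2, 201.5]), 0.63), (array([315. , 200.8]), 0.45)]
top buffer_a [(array([357.8, 184.8]), 0.75), (array([364.6, 211.1]), 0.62)]
top beaker [(array([325.6, 142. ]), 0.75)]
2.9
[[-0.9342 -0.      0.3567]
 [-0.3567  0.0001 -0.9342]
 [-0.     -1.     -0.0001]]
```

```bash
cat >> h.py <<'E'
def frame(x,y,yawdeg):
    a=np.radians(yawdeg);ex=np.array([np.cos(a),np.sin(a),0]);ey=np.array([-np.sin(a),np.cos(a),0]);return np.array([x,y,0.]),ex,ey
def overlay(im,F,name,box,s=4,th=0.,extra=[]):
    o,ex,ey=F;z=np.array([0,0,1.])
    i=cv2.resize(cv2.cvtColor(im['img'],cv2.COLOR_RGB2BGR)[box[1]:box[3],box[0]:box[2]],None,fx=s,fy=s,interpolation=cv2.INTER_CUBIC)
    def P(p): 
        q=proj(im,p);return tuple(int(v) for v in ((q-np.array(box[:2])+.5)*s))
    H=o+ex*.065+z*.082
    lp=lambda d,h,w:H+(-ex)*(d*np.cos(th)-h*np.sin(th))+z*(d*np.sin(th)+h*np.cos(th))+ey*w
    def poly(ps,col): cv2.polylines(i,[np.array([P(p) for p in ps])],True,col,1)
    poly([lp(d,.012,w) for d,w in((0,-.057),(.132,-.057),(.132,.057),(0,.057))],(0,255,255))
    poly([lp(d,0,w) for d,w in((0,-.057),(.132,-.057),(.132,.057),(0,.057))],(0,255,0))
    poly([o+ex*a+ey*b for a,b in((.065,.055),(.065,-.055),(-.065,-.055),(-.065,.055))],(255,0,255))
    poly([lp(.177,.006,-.031),lp(.177,.006,.031)],(0,0,255))
    for e in extra: cv2.circle(i,P(e),4,(255,255,0),1)
    cv2.imwrite('pics/'+name+'.png',i)
E
python3 - <<'E'
from h import *
F=frame(.4446,.2766,94.05)
overlay(eyes.get_image('scene'),F,'ovs',(150,180,310,320),5,extra=[[.477,-.077,.035]])
overlay(eyes.get_image('top'),F,'ovt',(130,170,280,290),5)
E
```

```text
(no output)
```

View pics/ovs.png

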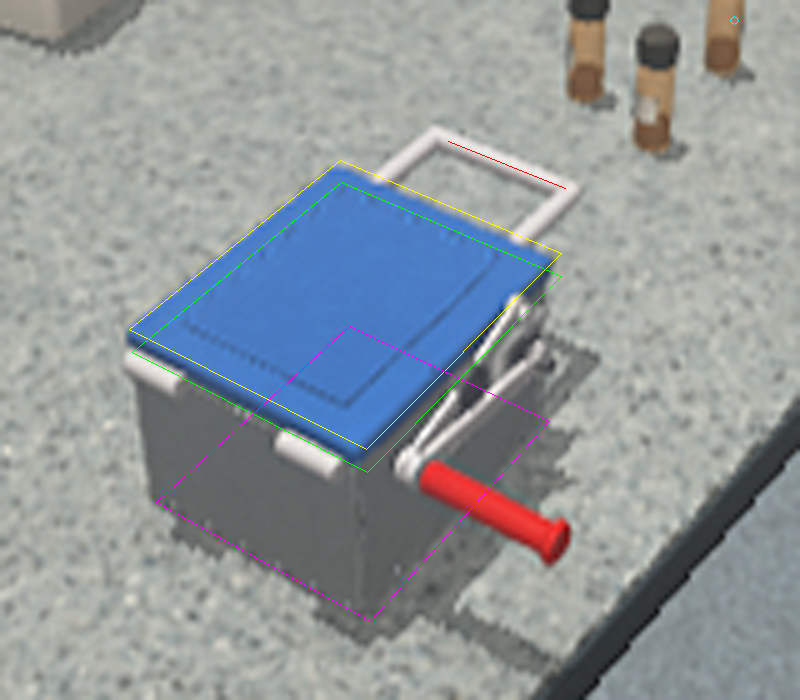

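View pics/ovt.png

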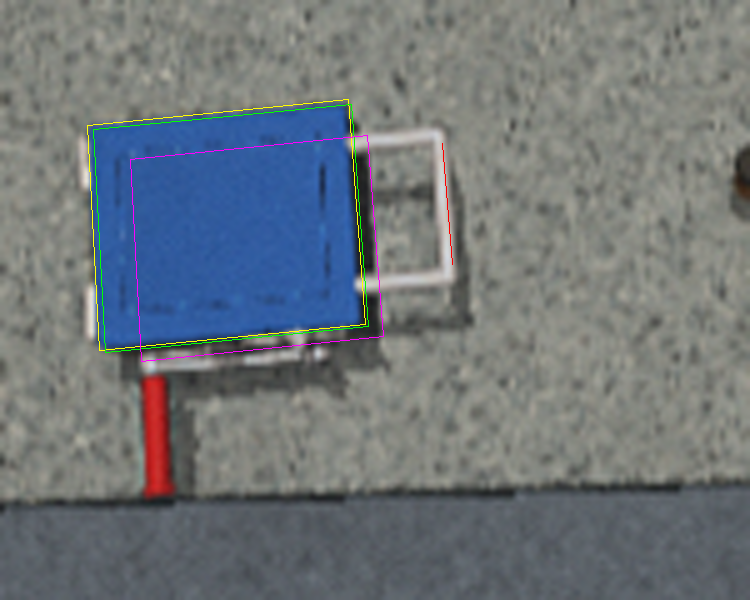

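Run:
```python
from h import *
np.set_printoptions(precision=4,suppress=True)
rs=[]
for c in('scene','top'):
    im=eyes.get_image(c)
    tgt=proj(im,[.477,-.077,.035]);print(c,tgt)
    for r in regions_of(c,'vial_center'):
        ys,xs=np.nonzero(r['pixels']);cc=np.array([xs.mean(),ys.mean()]);
        if np.linalg.norm(cc-tgt)<12:
            print(r['score'],len(xs),cc,xs.min(),xs.max(),ys.min(),ys.max(),atz(im,cc,.035)); rs.append(ray(im,cc))
    # silhouette predicted
    for p in([.477,-.077]):0
    x0=[int(v)-20 for v in tgt];i=im['img'][x0[1]:x0[1]+40,x0[0]:x0[0]+40]
    cv2.imwrite(f'pics/v{c}.png',cv2.resize(cv2.cvtColor(i,cv2.COLOR_RGB2BGR),None,fx=12,fy=12,interpolation=cv2.INTER_NEAREST))
print(tri(rs))
```

```text
scene [296.3304 183.5739]
0.77 176 [294.5114 182.0398] 290 299 170 194 [ 0.4852 -0.0808  0.035 ]
top [312.1645 201.2542]
(array([-0.0767,  0.9373,  0.7462]), [np.float64(6.026099309030443e-17)])
```

View pics/vtop.png

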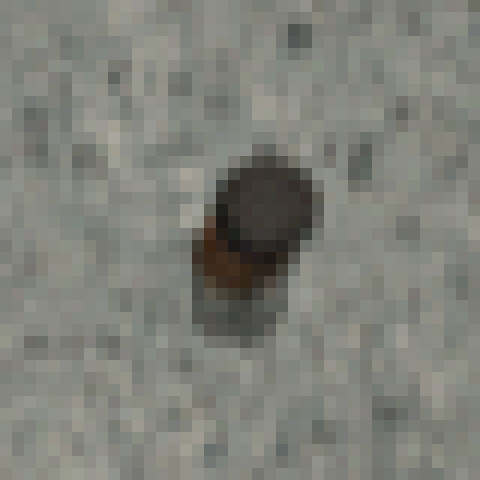

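View pics/vscene.png

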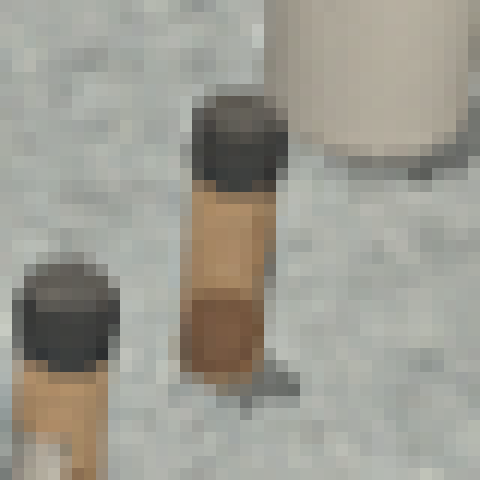

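Run:
```python
from h import *
np.set_printoptions(precision=4,suppress=True)
im=eyes.get_image('top');a=[313.8,197.8];print(atz(im,a,.07))
s=eyes.get_image('scene');print(atz(s,[294.5,182.0],.035),atz(s,[276+19.5,163+9],.07),atz(s,[276+18,163+30.5],.0))
print(tri([ray(im,a),ray(s,[276+19.5,163+9])]))
# joint FK check: base turn
print(ctrl.get_obs()['t'])
```

```text
[ 0.4802 -0.0776  0.07  ]
[ 0.4854 -0.0809  0.035 ] [ 0.483  -0.0771  0.07  ] [ 0.4815 -0.077   0.    ]
(array([ 0.4814, -0.077 ,  0.0703]), [np.float64(0.0013627162030720155), np.float64(0.001362716203071958)])
3.3
```

Emit:
play_rows --moves '[{"x": 2, "y": 3, "turn": -1, "jaw": 3.5}, {"x": 2, "y": 3, "turn": -1}, {"x": 2, "y": 3, "turn": -1}, {"x": 2, "y": 3, "turn": -1}, {"x": 2, "y": 3, "turn": -1}, {"x": 2, "y": 3, "turn": -1}, {"x": 2, "y": 3, "turn": -1}, {"x": 2, "y": 3, "turn": -1}]' --squeeze 20

```text
invalid input
```

Emit:
play_rows --moves '[{"x": 1, "y": 3, "turn": -1}, {"x": 1, "y": 3, "turn": -1}, {"x": 1, "y": 3, "turn": -1}, {"x": 1, "y": 3, "turn": -1}, {"x": 1, "y": 3, "turn": -1}, {"x": 1, "y": 3, "turn": -1}, {"x": 1, "y": 3, "turn": -1}, {"x": 0, "y": 3, "turn": -1}]'

```text
invalid input
```

Emit:
play_rows --moves '[{"y": 3.5}, {"y": 3.5}, {"y": 3.5}, {"y": 3.5}, {"y": 3.5}, {"y": 3.5}, {"y": 3}, {}]'

```text
invalid input
```

Emit:
play_rows --moves '[{"x": 2, "y": 3, "z": 0, "turn": -1, "jaw": 3.5}, {"x": 2, "y": 3, "z": 0, "turn": -1, "jaw": 3.5}, {"x": 2, "y": 3, "z": 0, "turn": -1, "jaw": 3.5}, {"x": 2, "y": 3, "z": 0, "turn": -1, "jaw": 3.5}, {"x": 2, "y": 3, "z": 0, "turn": -1, "jaw": 3.5}, {"x": 2, "y": 3, "z": 0, "turn": -1, "jaw": 3.5}, {"x": 2, "y": 3, "z": 0, "turn": -1, "jaw": 3.5}, {"x": 2, "y": 3, "z": 0, "turn": -1, "jaw": 3.5}]' --squeeze 20

```text
t: 3.97
tool_pos: [0.3836, -0.3423, 0.2315]
tool_rot: [-0.236, 2.102, -2.103]
contact_force: [0.7, 0.3, -0.1]
opening: 0.0347
```

Emit:
play_rows --moves '[{"x": 1, "y": 3.2, "z": 0, "turn": -1, "jaw": 3.5}, {"x": 1, "y": 3.2, "z": 0, "turn": -1, "jaw": 3.5}, {"x": 1, "y": 3.2, "z": 0, "turn": -1, "jaw": 3.5}, {"x": 1, "y": 3.2, "z": 0, "turn": -1, "jaw": 3.5}, {"x": 1, "y": 3.2, "z": 0, "turn": -1, "jaw": 3.5}, {"x": 1, "y": 3.2, "z": 0, "turn": -1, "jaw": 3.5}, {"x": 1, "y": 3.2, "z": 0, "turn": -1, "jaw": 3.5}, {"x": 0, "y": 3.2, "z": 0, "turn": -1, "jaw": 3.5}]'

```text
t: 4.63
tool_pos: [0.4538, -0.0862, 0.2316]
tool_rot: [-0.091, 2.177, -2.177]
contact_force: [1.2, 0.5, 0.3]
opening: 0.0352
```

Emit:
play_rows --moves '[{"x": 0, "y": 3.6, "z": 0, "turn": -0.7, "jaw": 3.5}, {"x": 0, "y": 3.6, "z": 0, "turn": 0, "jaw": 3.5}, {"x": 0, "y": 3.6, "z": -1, "turn": 0, "jaw": 3.5}, {"x": 0, "y": 3.6, "z": -2, "turn": 0, "jaw": 3.5}, {"x": 0, "y": 3.6, "z": -2, "turn": 0, "jaw": 3.5}, {"x": 0, "y": 3.6, "z": -2, "turn": 0, "jaw": 3.5}, {"x": 0, "y": 3.6, "z": -2, "turn": 0, "jaw": 3.5}, {"x": 0, "y": 0, "z": 0, "turn": 0, "jaw": 3.5}]'

```text
t: 5.3
tool_pos: [0.4495, 0.1685, 0.1368]
tool_rot: [-0.095, 2.186, -2.183]
contact_force: [-0.4, 0.2, -0.7]
opening: 0.0349
```

Run:
```python
from h import *
o=ctrl.get_obs();print(o['tool_pos'],o['dq'],o['contact_force'])
R=cv2.Rodrigues(o['tool_rot'])[0];print(np.degrees(np.arctan2(R[1,2],R[0,2])))
F=frame(.4446,.2775,94.2)
im=eyes.get_image('top');overlay(im,F,'a1',(130,150,290,280),5,extra=[o['tool_pos']])
o=ctrl.get_obs();print(o['tool_pos'],o['contact_force'])
```

```text
[0.44945421 0.1684565  0.13678917] [-0.08202327 -0.04196205 -0.01887104 -0.06528735  0.05904988 -0.08308279] [-0.40810166  0.24367095 -0.72550912]
-85.45175637660618
[0.45066337 0.1663444  0.13856458] [ 0.38911935 -0.29392024  0.41883462]
```

View pics/a1.png

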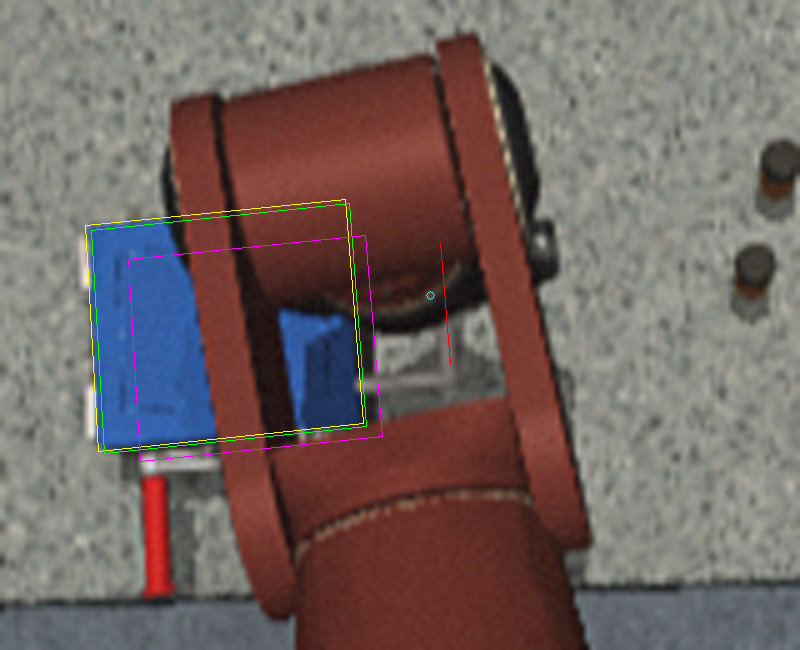

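Emit:
play_rows --moves '[{"x": 0, "y": 0.1, "z": -1.5, "turn": 0, "jaw": 3.5}, {"x": 0, "y": 0, "z": -1.5, "turn": 0, "jaw": 3.5}, {"x": 0, "y": 0, "z": -1.5, "turn": 0, "jaw": 3.5}, {"x": 0, "y": 0, "z": -1.5, "turn": 0, "jaw": 3.5}, {"x": 0, "y": 0, "z": -1, "turn": 0, "jaw": 3.5}, {"x": 0, "y": 0, "z": 0, "turn": 0, "jaw": 3.5}]'

```text
t: 5.85
tool_pos: [0.4519, 0.1641, 0.0696]
tool_rot: [-0.082, 2.185, -2.187]
contact_force: [-0.1, 1.1, -0.5]
opening: 0.0346
```

Emit:
play_rows --moves '[{"x": 0, "y": 0, "z": 0, "turn": 0, "jaw": 2.2}, {"x": 0, "y": 0, "z": 0, "turn": 0, "jaw": 1.4}, {"x": 0, "y": 0, "z": 0, "turn": 0, "jaw": 0.6}, {"x": 0, "y": 0, "z": 0, "turn": 0, "jaw": 0.6}, {"x": 0, "y": 0, "z": 0, "turn": 0, "jaw": 0.6}]' --squeeze 25

```text
t: 6.27
tool_pos: [0.454, 0.1657, 0.0727]
tool_rot: [-0.077, 2.184, -2.181]
contact_force: [-0.5, 2.4, 3.4]
opening: 0.0091
```

```bash
cat >> h.py <<'E'
def arc(t0,t1,n,ex=(-.0732,.9973)):
    import json
    def p(t): 
        d=177*np.cos(t)-6*np.sin(t);h=177*np.sin(t)+6*np.cos(t);return np.array([-d*ex[0],-d*ex[1],h])/10
    acc=p(t0).copy();ts=np.linspace(t0,t1,n+1)[1:]
    for t in ts:
        d=np.round(p(t)-acc,2);acc+=d;print(round(t,3),d.tolist())
E
python3 -c "
from h import *
arc(0,1.4,24)"
```

```text
0.058 [-0.0, 0.06, 1.03]
0.117 [-0.01, 0.13, 1.03]
0.175 [-0.02, 0.18, 1.01]
0.233 [-0.02, 0.25, 1.01]
0.292 [-0.02, 0.3, 0.98]
0.35 [-0.02, 0.36, 0.97]
0.408 [-0.03, 0.41, 0.95]
0.467 [-0.04, 0.47, 0.92]
0.525 [-0.04, 0.52, 0.89]
0.583 [-0.04, 0.57, 0.86]
0.642 [-0.04, 0.62, 0.82]
0.7 [-0.05, 0.67, 0.79]
0.758 [-0.06, 0.71, 0.75]
0.817 [-0.05, 0.75, 0.7]
0.875 [-0.06, 0.8, 0.66]
0.933 [-0.06, 0.83, 0.61]
0.992 [-0.06, 0.86, 0.56]
1.05 [-0.07, 0.9, 0.51]
1.108 [-0.07, 0.92, 0.46]
1.167 [-0.07, 0.95, 0.4]
1.225 [-0.07, 0.97, 0.35]
1.283 [-0.07, 0.99, 0.28]
1.342 [-0.07, 1.01, 0.23]
1.4 [-0.08, 1.01, 0.17]
```

Emit:
play_rows --moves '[{"x": 0, "y": 0.06, "z": 1.03, "turn": 0, "jaw": 0.6}, {"x": -0.01, "y": 0.13, "z": 1.03, "turn": 0, "jaw": 0.6}, {"x": -0.02, "y": 0.18, "z": 1.01, "turn": 0, "jaw": 0.6}, {"x": -0.02, "y": 0.25, "z": 1.01, "turn": 0, "jaw": 0.6}, {"x": -0.02, "y": 0.3, "z": 0.98, "turn": 0, "jaw": 0.6}, {"x": -0.02, "y": 0.36, "z": 0.97, "turn": 0, "jaw": 0.6}, {"x": -0.03, "y": 0.41, "z": 0.95, "turn": 0, "jaw": 0.6}, {"x": -0.04, "y": 0.47, "z": 0.92, "turn": 0, "jaw": 0.6}]'

```text
t: 6.93
tool_pos: [0.4527, 0.1857, 0.1507]
tool_rot: [-0.075, 2.179, -2.186]
contact_force: [6.8, -2.4, -4.5]
opening: 0.0088
```

Run:
```python
from h import *
o=ctrl.get_obs();print(o['tool_pos'],o['contact_force'],o['opening'])
F=frame(.4446,.2775,94.2)
im=eyes.get_image('scene');overlay(im,F,'b1',(130,150,330,300),4,th=.467)
o=ctrl.get_obs();print(o['tool_pos'],o['contact_force'],o['opening'])
```

```text
[0.45269941 0.18567337 0.15070455] [ 6.82726901 -2.35369868 -4.54401028] 0.008820468780139588
[0.45268436 0.18667813 0.1525797 ] [ 1.79931464 -1.66126769  0.76265295] 0.008639164114469496
```

View pics/b1.png

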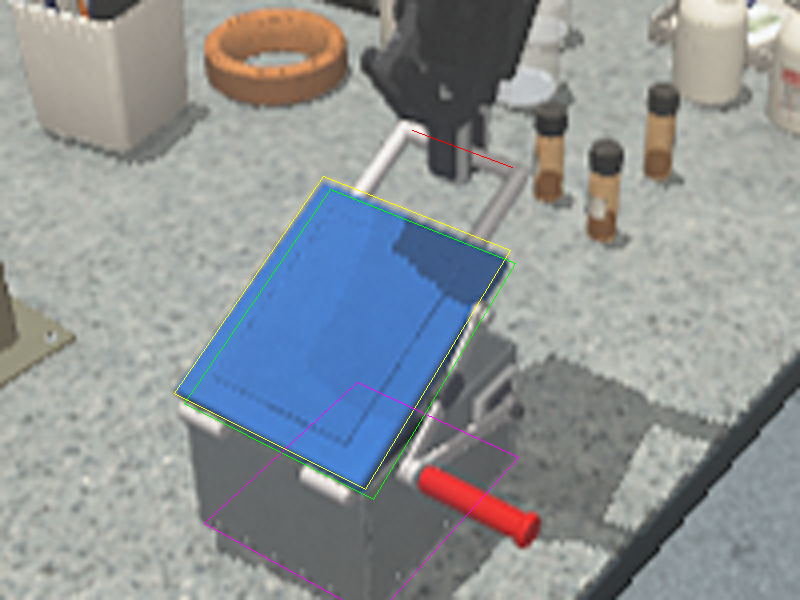

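Emit:
play_rows --moves '[{"x": -0.04, "y": 0.52, "z": 0.89, "turn": 0, "jaw": 0.6}, {"x": -0.04, "y": 0.57, "z": 0.86, "turn": 0, "jaw": 0.6}, {"x": -0.04, "y": 0.62, "z": 0.82, "turn": 0, "jaw": 0.6}, {"x": -0.05, "y": 0.67, "z": 0.79, "turn": 0, "jaw": 0.6}, {"x": -0.06, "y": 0.71, "z": 0.75, "turn": 0, "jaw": 0.6}, {"x": -0.05, "y": 0.75, "z": 0.7, "turn": 0, "jaw": 0.6}, {"x": -0.06, "y": 0.8, "z": 0.66, "turn": 0, "jaw": 0.6}, {"x": -0.06, "y": 0.83, "z": 0.61, "turn": 0, "jaw": 0.6}]'

```text
t: 7.65
tool_pos: [0.4496, 0.2384, 0.2139]
tool_rot: [-0.072, 2.173, -2.191]
contact_force: [2.9, -10.7, 9.2]
opening: 0.0087
```

Emit:
play_rows --moves '[{"x": -0.06, "y": 0.86, "z": 0.56, "turn": 0, "jaw": 0.6}, {"x": -0.07, "y": 0.9, "z": 0.51, "turn": 0, "jaw": 0.6}, {"x": -0.07, "y": 0.92, "z": 0.46, "turn": 0, "jaw": 0.6}, {"x": -0.07, "y": 0.95, "z": 0.4, "turn": 0, "jaw": 0.6}, {"x": -0.07, "y": 0.97, "z": 0.35, "turn": 0, "jaw": 0.6}, {"x": -0.07, "y": 0.99, "z": 0.28, "turn": 0, "jaw": 0.6}, {"x": -0.07, "y": 1.01, "z": 0.23, "turn": 0, "jaw": 0.6}, {"x": -0.08, "y": 1.01, "z": 0.17, "turn": 0, "jaw": 0.6}]'

```text
t: 8.32
tool_pos: [0.4448, 0.317, 0.2442]
tool_rot: [-0.069, 2.179, -2.182]
contact_force: [8.2, -2.7, 5.3]
opening: 0.0086
```

Run:
```python
from h import *
o=ctrl.get_obs();print(o['tool_pos'],o['contact_force'],o['opening'])
F=frame(.4446,.2775,94.2)
im=eyes.get_image('scene');overlay(im,F,'b2',(130,130,330,280),4,th=1.4)
o=ctrl.get_obs();print(o['tool_pos'],o['contact_force'],o['opening'])
arc(1.4,1.55,10);arc(1.55,1.7,16)
```

```text
[0.44483328 0.31702006 0.24424877] [ 8.17457692 -2.66637634  5.32937895] 0.008619687862237229
[0.4447562  0.31874254 0.24446474] [6.42708826 0.88589198 7.08577541] 0.008829385684974668
1.415 [-0.02, 0.26, 0.03]
1.43 [-0.02, 0.27, 0.03]
1.445 [-0.02, 0.26, 0.03]
1.46 [-0.02, 0.26, 0.02]
1.475 [-0.02, 0.27, 0.02]
1.49 [-0.02, 0.26, 0.02]
1.505 [-0.02, 0.27, 0.01]
1.52 [-0.02, 0.26, 0.0]
1.535 [-0.01, 0.27, 0.01]
1.55 [-0.02, 0.26, -0.01]
1.559 [-0.01, 0.17, -0.0]
1.569 [-0.01, 0.16, -0.01]
1.578 [-0.02, 0.17, -0.0]
1.588 [-0.01, 0.16, -0.01]
1.597 [-0.01, 0.17, -0.01]
1.606 [-0.01, 0.16, -0.01]
1.616 [-0.01, 0.17, -0.01]
1.625 [-0.02, 0.16, -0.02]
1.634 [-0.01, 0.17, -0.01]
1.644 [-0.01, 0.16, -0.02]
1.653 [-0.01, 0.17, -0.02]
1.662 [-0.02, 0.16, -0.02]
1.672 [-0.01, 0.17, -0.02]
1.681 [-0.01, 0.16, -0.02]
1.691 [-0.01, 0.16, -0.03]
1.7 [-0.01, 0.17, -0.02]
```

View pics/b2.png

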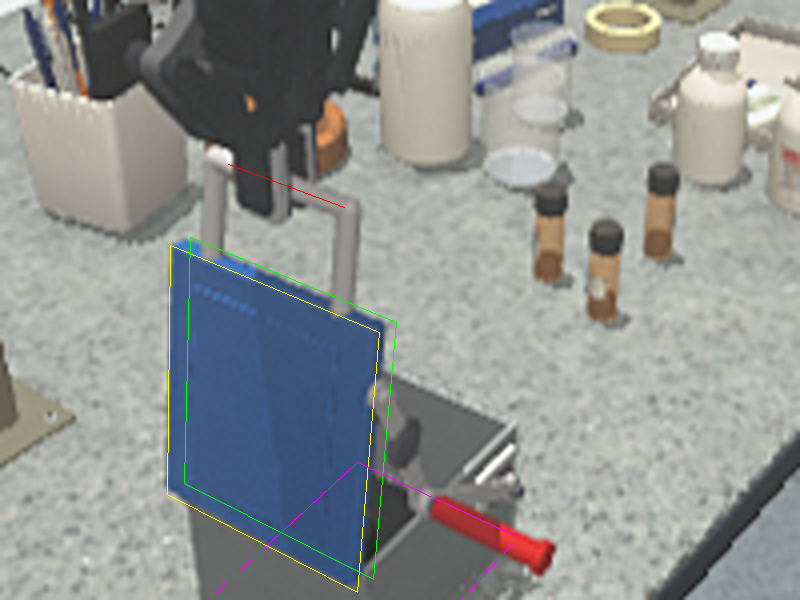

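Emit:
play_rows --moves '[{"x": 0.15, "y": 0.13, "z": 0.15, "turn": 0, "jaw": 0.6}, {"x": 0.05, "y": 0.26, "z": 0.15, "turn": 0, "jaw": 0.6}, {"x": -0.01, "y": 0.26, "z": 0.03, "turn": 0, "jaw": 0.6}, {"x": -0.01, "y": 0.26, "z": 0.03, "turn": 0, "jaw": 0.6}, {"x": -0.01, "y": 0.2, "z": 0.02, "turn": 0, "jaw": 0.6}, {"x": 0, "y": 0, "z": 0, "turn": 0, "jaw": 0.6}, {"x": 0, "y": 0, "z": 0, "turn": 0, "jaw": 0.6}]'

```text
t: 8.95
tool_pos: [0.4441, 0.3288, 0.2453]
tool_rot: [-0.078, 2.184, -2.182]
contact_force: [2.6, -1.0, 4.6]
opening: 0.009
```

```bash
cat >> h.py <<'E'
def st():
    o=ctrl.get_obs();print('t',round(o['t'],2),'p',np.round(o['tool_pos'],4),'f',np.round(o['contact_force'],2),'tq',np.round(o['wrist_torque'],2),'op',round(o['opening'],4));return o
E
python3 - <<'E'
from h import *
st()
im=eyes.get_image('scene');save(im,'x')
print([(r['point'],r['score']) for r in pinpoint('scene','knee_knob')])
st()
E
```

```text
t 8.95 p [0.4441 0.3288 0.2453] f [ 2.63 -1.03  4.6 ] tq [-0.32 -0.47 -0.12] op 0.009
[([260.3, 260.9], 0.69)]
t 9.05 p [0.4441 0.3288 0.2452] f [ 3.5  -1.52  5.45] tq [-0.3  -0.5  -0.17] op 0.0088
```

Emit:
play_rows --moves '[{"x": 0.05, "y": 0.2, "z": 0.1, "turn": 0, "jaw": 0.6}, {"x": 0.05, "y": 0.2, "z": 0.1, "turn": 0, "jaw": 0.6}, {"x": 0, "y": 0.2, "z": 0.02, "turn": 0, "jaw": 0.6}, {"x": 0, "y": 0.2, "z": 0.01, "turn": 0, "jaw": 0.6}, {"x": 0, "y": 0, "z": 0, "turn": 0, "jaw": 0.6}]'

```text
t: 9.47
tool_pos: [0.4436, 0.3369, 0.2458]
tool_rot: [-0.084, 2.185, -2.185]
contact_force: [-1.7, -1.7, -0.1]
opening: 0.0087
```

Run:
```python
from h import *
st()
F=frame(.4446,.2775,94.2)
im=eyes.get_image('scene');overlay(im,F,'b3',(130,130,330,280),4,th=1.5)
st()
```

```text
t 9.47 p [0.4436 0.3369 0.2458] f [-1.68 -1.69 -0.08] tq [-0.41  0.09 -0.08] op 0.0087
t 9.52 p [0.4436 0.3369 0.2459] f [-1.41 -1.39 -0.66] tq [-0.32  0.12 -0.14] op 0.0087
```

View pics/b3.png

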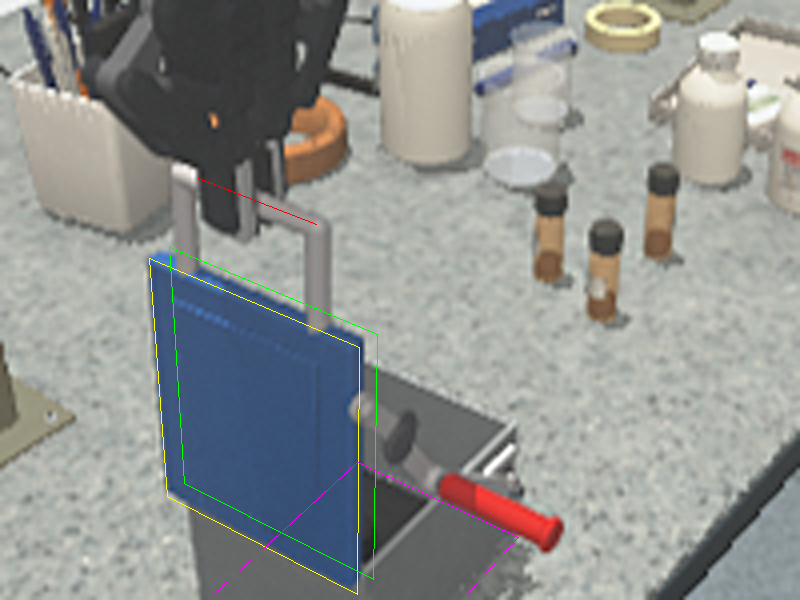

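Emit:
play_rows --moves '[{"x": 0, "y": 0.13, "z": 0.01, "turn": 0, "jaw": 0.6}, {"x": -0.01, "y": 0.13, "z": 0, "turn": 0, "jaw": 0.6}, {"x": 0, "y": 0, "z": 0, "turn": 0, "jaw": 0.6}]'

```text
t: 9.77
tool_pos: [0.4435, 0.3394, 0.2461]
tool_rot: [-0.083, 2.185, -2.185]
contact_force: [-4.1, -1.3, -1.6]
opening: 0.0084
```

Emit:
play_rows --moves '[{"x": 0, "y": 0.13, "z": 0.01, "turn": 0, "jaw": 0.6}, {"x": -0.01, "y": 0.13, "z": 0, "turn": 0, "jaw": 0.6}, {"x": 0, "y": 0, "z": 0, "turn": 0, "jaw": 0.6}]'

```text
t: 10.02
tool_pos: [0.4434, 0.342, 0.2462]
tool_rot: [-0.083, 2.185, -2.185]
contact_force: [-4.7, -1.0, -2.2]
opening: 0.0087
```

Emit:
play_rows --moves '[{"x": 0, "y": 0.13, "z": 0.01, "turn": 0, "jaw": 0.6}, {"x": -0.01, "y": 0.13, "z": 0, "turn": 0, "jaw": 0.6}, {"x": 0, "y": 0, "z": 0, "turn": 0, "jaw": 0.6}]'

```text
t: 10.27
tool_pos: [0.4432, 0.3436, 0.2462]
tool_rot: [-0.084, 2.182, -2.189]
contact_force: [-5.9, -4.9, -0.6]
opening: 0.0084
```

Emit:
play_rows --moves '[{"x": -0.1, "y": 0, "z": 0, "turn": 0, "jaw": 0.6}, {"x": 0, "y": 0, "z": 0, "turn": 0, "jaw": 0.6}]'

```text
t: 10.43
tool_pos: [0.4432, 0.3436, 0.2462]
tool_rot: [-0.08, 2.182, -2.187]
contact_force: [-0.7, -3.8, -4.2]
opening: 0.0089
```

Run:
```python
from h import *
st()
F=frame(.4446,.2775,94.2)
im=eyes.get_image('scene');overlay(im,F,'b4',(130,130,330,280),4,th=1.55)
st()
```

```text
t 10.43 p [0.4432 0.3436 0.2462] f [-0.75 -3.79 -4.17] tq [-0.92  0.06 -0.08] op 0.0089
t 10.48 p [0.4432 0.3436 0.2462] f [-0.7  -4.65 -3.42] tq [-0.97  0.11 -0.11] op 0.0084
```

View pics/b4.png

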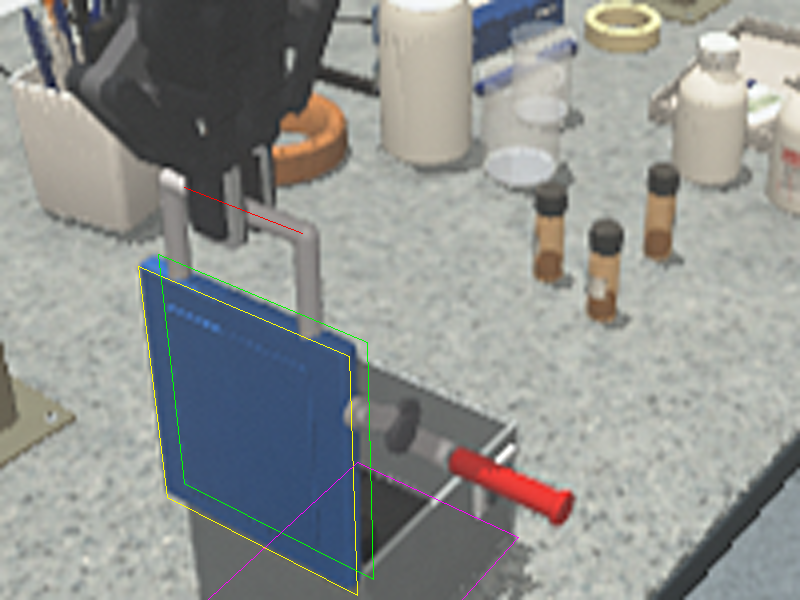

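Emit:
play_rows --moves '[{"x": 0, "y": 0.07, "z": 0, "turn": 0, "jaw": 0.6}, {"x": 0, "y": 0, "z": 0, "turn": 0, "jaw": 0.6}, {"x": 0, "y": 0, "z": 0, "turn": 0, "jaw": 0.6}]'

```text
t: 10.73
tool_pos: [0.4432, 0.3439, 0.2463]
tool_rot: [-0.08, 2.181, -2.188]
contact_force: [-2.1, -7.3, -4.0]
opening: 0.009
```

Emit:
play_rows --moves '[{"x": 0, "y": -0.15, "z": 0, "turn": 0, "jaw": 0.6}, {"x": 0, "y": -0.15, "z": 0, "turn": 0, "jaw": 0.6}, {"x": 0, "y": -0.15, "z": 0, "turn": 0, "jaw": 0.6}, {"x": 0, "y": -0.15, "z": 0, "turn": 0, "jaw": 0.6}, {"x": 0, "y": 0, "z": 0, "turn": 0, "jaw": 0.6}, {"x": 0, "y": 0, "z": 0, "turn": 0, "jaw": 0.6}]'

```text
t: 11.23
tool_pos: [0.4434, 0.3393, 0.2464]
tool_rot: [-0.079, 2.184, -2.183]
contact_force: [3.3, 1.2, -11.0]
opening: 0.0092
```

Run:
```python
from h import *
F=frame(.4446,.2775,94.2)
im=eyes.get_image('scene');overlay(im,F,'b5',(130,130,330,280),4,th=1.52)
st()
```

```text
t 11.28 p [0.4434 0.3392 0.2464] f [  3.08   1.21 -10.41] tq [ 0.3  -0.65 -0.13] op 0.0089
```

View pics/b5.png

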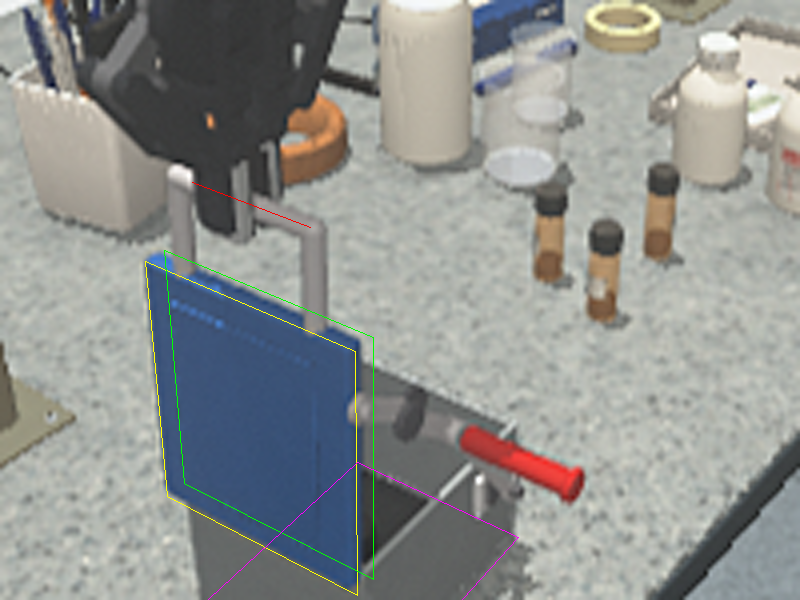

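Run:
```python
from h import *
arc(1.515,1.35,14)
```

```text
1.503 [0.02, -0.21, -0.01]
1.491 [0.01, -0.21, -0.0]
1.48 [0.02, -0.2, -0.01]
1.468 [0.01, -0.21, -0.02]
1.456 [0.02, -0.21, -0.01]
1.444 [0.01, -0.21, -0.02]
1.432 [0.02, -0.2, -0.02]
1.421 [0.01, -0.21, -0.03]
1.409 [0.02, -0.21, -0.02]
1.397 [0.01, -0.2, -0.03]
1.385 [0.02, -0.21, -0.03]
1.374 [0.01, -0.21, -0.03]
1.362 [0.02, -0.2, -0.04]
1.35 [0.01, -0.21, -0.03]
```

Emit:
play_rows --moves '[{"x": 0.03, "y": -0.2, "z": -0.1, "turn": 0, "jaw": 0.6}, {"x": 0.03, "y": -0.2, "z": -0.1, "turn": 0, "jaw": 0.6}, {"x": 0.03, "y": -0.2, "z": -0.02, "turn": 0, "jaw": 0.6}, {"x": 0.02, "y": -0.2, "z": -0.02, "turn": 0, "jaw": 0.6}, {"x": 0.02, "y": -0.2, "z": -0.02, "turn": 0, "jaw": 0.6}, {"x": 0.02, "y": -0.2, "z": -0.02, "turn": 0, "jaw": 0.6}, {"x": 0, "y": 0, "z": 0, "turn": 0, "jaw": 0.6}]'

```text
t: 11.87
tool_pos: [0.4443, 0.3271, 0.2457]
tool_rot: [-0.081, 2.185, -2.183]
contact_force: [-5.3, 0.7, 1.5]
opening: 0.0089
```

Emit:
play_rows --moves '[{"x": -0.05, "y": -0.2, "z": -0.01, "turn": 0, "jaw": 0.6}, {"x": -0.03, "y": -0.2, "z": -0.03, "turn": 0, "jaw": 0.6}, {"x": 0.01, "y": -0.2, "z": -0.03, "turn": 0, "jaw": 0.6}, {"x": 0.01, "y": -0.15, "z": -0.03, "turn": 0, "jaw": 0.6}, {"x": 0, "y": 0, "z": 0, "turn": 0, "jaw": 0.6}]'

```text
t: 12.28
tool_pos: [0.4448, 0.3193, 0.2447]
tool_rot: [-0.077, 2.184, -2.183]
contact_force: [-2.4, 0.5, 5.9]
opening: 0.0087
```

Emit:
play_rows --moves '[{"x": 0.01, "y": -0.13, "z": -0.03, "turn": 0, "jaw": 0.6}, {"x": 0.01, "y": -0.1, "z": -0.02, "turn": 0, "jaw": 0.6}, {"x": 0, "y": 0, "z": 0, "turn": 0, "jaw": 0.6}]'

```text
t: 12.53
tool_pos: [0.445, 0.3171, 0.2442]
tool_rot: [-0.077, 2.183, -2.183]
contact_force: [-1.4, 0.4, 6.7]
opening: 0.0088
```

Run:
```python
from h import *
F=frame(.4446,.2775,94.2)
im=eyes.get_image('scene');overlay(im,F,'b6',(130,130,330,280),4,th=1.4)
st()
```

```text
t 12.58 p [0.445  0.3171 0.2442] f [-2.4   1.19  5.47] tq [ 0.17  0.31 -0.13] op 0.0087
```

View pics/b6.png

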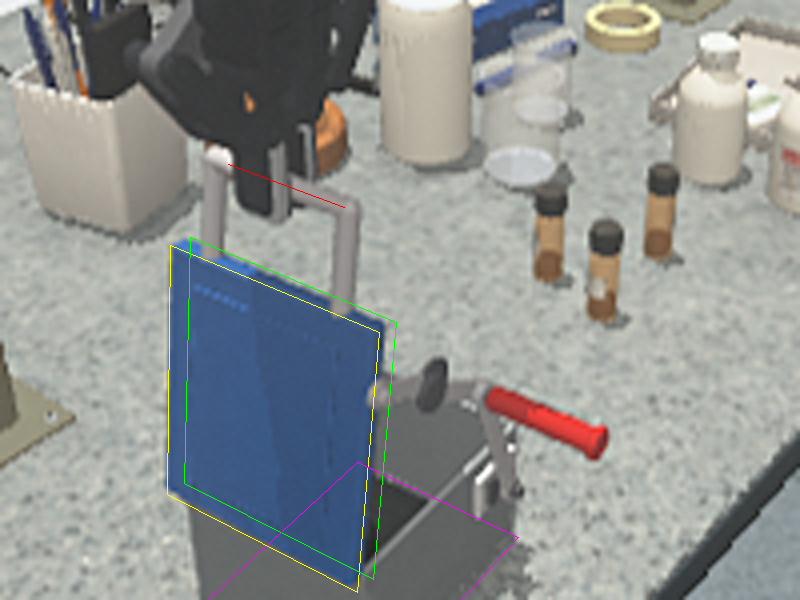

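Emit:
play_rows --moves '[{"x": 0, "y": -0.12, "z": 0.05, "turn": 0, "jaw": 0.6}, {"x": 0, "y": -0.1, "z": 0.03, "turn": 0, "jaw": 0.6}, {"x": 0, "y": 0, "z": 0, "turn": 0, "jaw": 0.6}]'

```text
t: 12.83
tool_pos: [0.445, 0.3156, 0.2441]
tool_rot: [-0.077, 2.185, -2.181]
contact_force: [2.6, 5.3, 2.2]
opening: 0.0086
```

Emit:
play_rows --moves '[{"x": 0.01, "y": -0.1, "z": -0.02, "turn": 0, "jaw": 0.6}, {"x": 0, "y": -0.1, "z": -0.02, "turn": 0, "jaw": 0.6}, {"x": 0, "y": 0, "z": 0, "turn": 0, "jaw": 0.6}]'

```text
t: 13.08
tool_pos: [0.4451, 0.3144, 0.2439]
tool_rot: [-0.077, 2.187, -2.179]
contact_force: [1.5, 7.1, 2.2]
opening: 0.0087
```

Emit:
play_rows --moves '[{"x": 0.01, "y": -0.1, "z": -0.02, "turn": 0, "jaw": 0.6}, {"x": 0, "y": -0.1, "z": -0.02, "turn": 0, "jaw": 0.6}, {"x": 0, "y": 0, "z": 0, "turn": 0, "jaw": 0.6}]'

```text
t: 13.33
tool_pos: [0.4452, 0.3132, 0.2438]
tool_rot: [-0.077, 2.188, -2.176]
contact_force: [1.5, 9.8, 3.8]
opening: 0.0088
```

Emit:
play_rows --moves '[{"x": 0, "y": 0.2, "z": 0, "turn": 0, "jaw": 0.6}, {"x": 0, "y": 0.2, "z": 0, "turn": 0, "jaw": 0.6}, {"x": 0, "y": 0, "z": 0, "turn": 0, "jaw": 0.6}]'

```text
t: 13.58
tool_pos: [0.445, 0.3158, 0.2441]
tool_rot: [-0.078, 2.184, -2.182]
contact_force: [-1.0, 4.5, 4.8]
opening: 0.0088
```

Run:
```python
from h import *
st()
im=eyes.get_image('scene');F=frame(.4446,.2775,94.2);overlay(im,F,'b7',(130,130,330,280),4,th=1.375)
st()
```

```text
t 13.58 p [0.445  0.3158 0.2441] f [-1.    4.53  4.77] tq [ 0.65  0.05 -0.13] op 0.0088
t 13.63 p [0.445  0.3158 0.2441] f [-0.25  3.66  5.54] tq [ 0.72  0.06 -0.06] op 0.0089
```

View pics/b7.png

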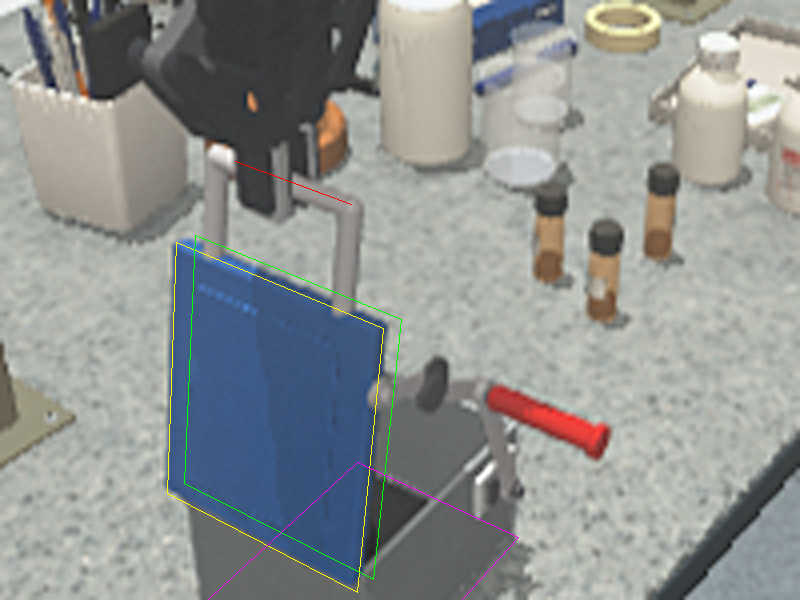

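Emit:
play_rows --moves '[{"x": 0, "y": 0.12, "z": 0, "turn": 0, "jaw": 0.6}, {"x": 0, "y": 0, "z": 0, "turn": 0, "jaw": 0.9}, {"x": 0, "y": 0, "z": 0, "turn": 0, "jaw": 1.5}, {"x": 0, "y": 0, "z": 0, "turn": 0, "jaw": 3}, {"x": 0, "y": 0, "z": 0, "turn": 0, "jaw": 3}]'

```text
t: 14.05
tool_pos: [0.4441, 0.3156, 0.2416]
tool_rot: [-0.082, 2.183, -2.187]
contact_force: [-0.4, -0.4, 0.1]
opening: 0.0299
```

Run:
```python
from h import *
o=st();print(o['q'])
im=eyes.get_image('scene');F=frame(.4446,.2775,94.2);overlay(im,F,'b8',(130,130,330,280),4,th=1.385)
```

```text
t 14.05 p [0.4441 0.3156 0.2416] f [-0.4  -0.42  0.09] tq [ 0.    0.01 -0.02] op 0.0299
[ 4.81729855e-01 -1.43805379e-01  1.78587737e+00 -1.07506389e-03
  1.50191050e+00  1.97941203e+00]
```

View pics/b8.png

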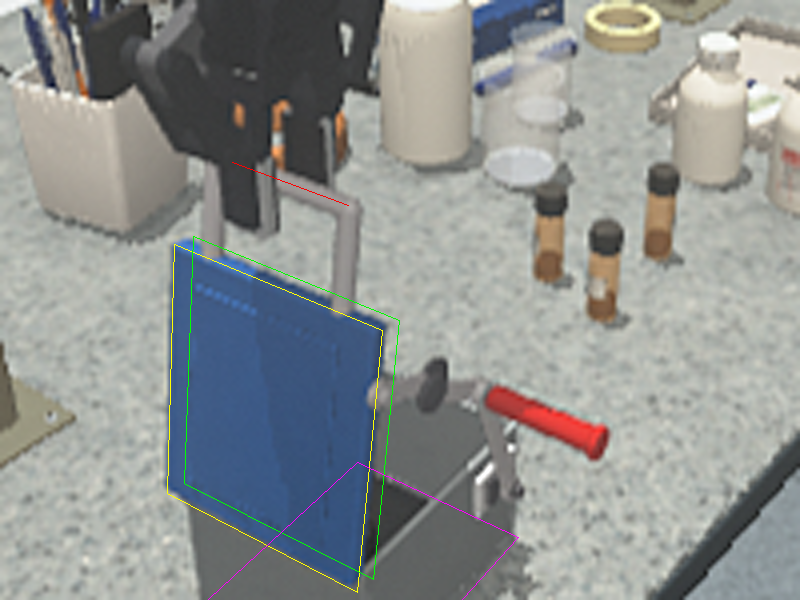

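Run:
```python
from h import *
a=eyes.get_image('scene')['img'];b=eyes.get_image('top')['img'][60:340,40:360]
cv2.imwrite('pics/c1.png',cv2.cvtColor(cv2.resize(a,(780,585)),cv2.COLOR_RGB2BGR))
cv2.imwrite('pics/c2.png',cv2.cvtColor(cv2.resize(b,None,fx=2,fy=2),cv2.COLOR_RGB2BGR))
```

```text
(no output)
```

View pics/c1.png

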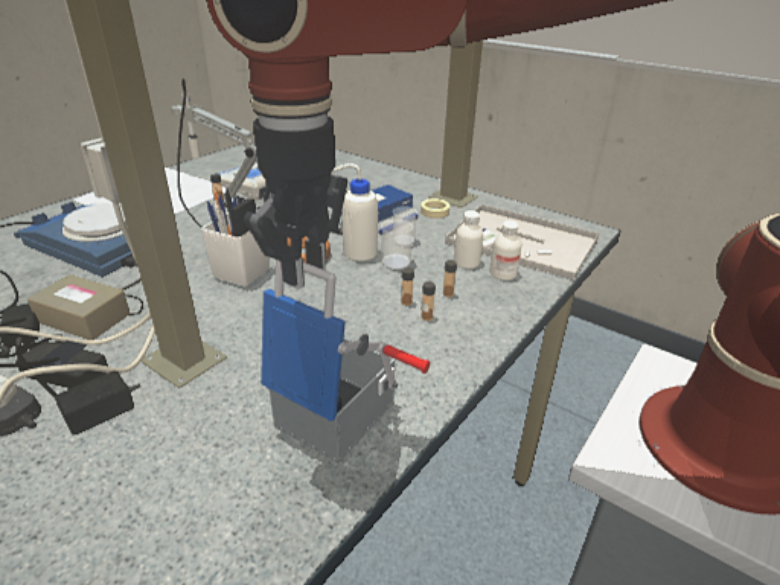

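View pics/c2.png

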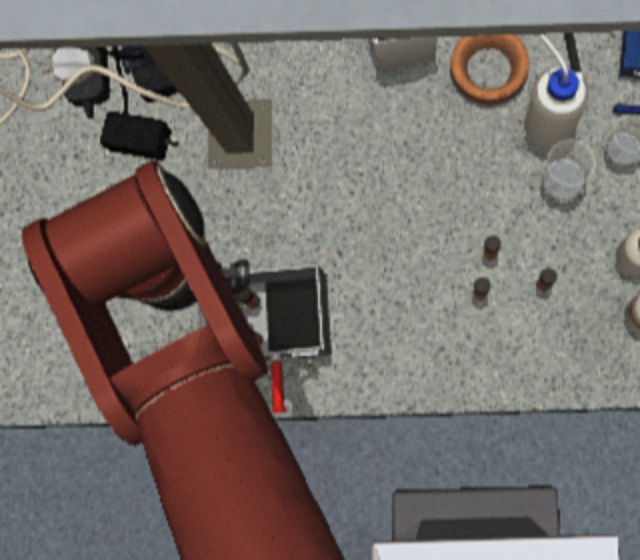

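Emit:
play_rows --moves '[{"x": 0, "y": 0, "z": 1.5, "turn": 0, "jaw": 3}, {"x": 0, "y": 0, "z": 3, "turn": 0, "jaw": 4.5}, {"x": 0, "y": 0, "z": 3, "turn": 0, "jaw": 4.5}, {"x": 0.3, "y": -3, "z": 0, "turn": 6.9, "jaw": 4.5}, {"x": 0.3, "y": -3, "z": 0, "turn": 6.9, "jaw": 4.5}, {"x": 0.3, "y": -3, "z": 0, "turn": 6.9, "jaw": 4.5}, {"x": 0.3, "y": -3, "z": 0, "turn": 6.9, "jaw": 4.5}, {"x": 0.3, "y": -3, "z": 0, "turn": 6.9, "jaw": 4.5}]'

```text
t: 14.87
tool_pos: [0.4592, 0.165, 0.3176]
tool_rot: [-0.649, 1.827, -1.828]
contact_force: [0.7, 0.2, -0.2]
opening: 0.0449
```

Emit:
play_rows --moves '[{"x": 0.3, "y": -3, "z": -1, "turn": 6.9, "jaw": 4.5}, {"x": 0.3, "y": -3, "z": -2, "turn": 6.9, "jaw": 4.5}, {"x": 0.3, "y": -3, "z": -2, "turn": 6.9, "jaw": 4.5}, {"x": 0.3, "y": -3, "z": -2, "turn": 6.9, "jaw": 4.5}, {"x": 0.3, "y": -3, "z": -2, "turn": 6.9, "jaw": 4.5}, {"x": 0.3, "y": -3, "z": -2, "turn": 6.9, "jaw": 4.5}, {"x": 0.3, "y": -3, "z": -2, "turn": 6.9, "jaw": 4.5}, {"x": 0.15, "y": -3.3, "z": -2, "turn": 6.9, "jaw": 4.5}]'

```text
t: 15.53
tool_pos: [0.4816, -0.077, 0.1673]
tool_rot: [-1.242, 1.157, -1.157]
contact_force: [1.6, -0.3, 0.4]
opening: 0.0451
```

Emit:
play_rows --moves '[{"x": 0, "y": 0, "z": 0, "turn": 0, "jaw": 4.5}, {"x": 0, "y": 0, "z": 0, "turn": 0, "jaw": 4.5}, {"x": 0, "y": 0, "z": 0, "turn": 0, "jaw": 4.5}]'

```text
t: 15.78
tool_pos: [0.482, -0.0756, 0.1686]
tool_rot: [-1.238, 1.163, -1.163]
contact_force: [0.2, 0.7, -0.6]
opening: 0.0451
```

Run:
```python
from h import *
o=st()
R=cv2.Rodrigues(o['tool_rot'])[0];print(np.degrees(np.arctan2(R[1,2],R[0,2])))
im=eyes.get_image('scene');F=frame(.4446,.2775,94.2);overlay(im,F,'d1',(180,110,380,260),4,th=1.385,extra=[[.4815,-.0775,.07],[.4815,-.0775,0]])
```

```text
t 15.78 p [ 0.482  -0.0756  0.1686] f [ 0.22  0.66 -0.55] tq [-0.03 -0.04 -0.01] op 0.0451
3.6020965328848513
```

View pics/d1.png

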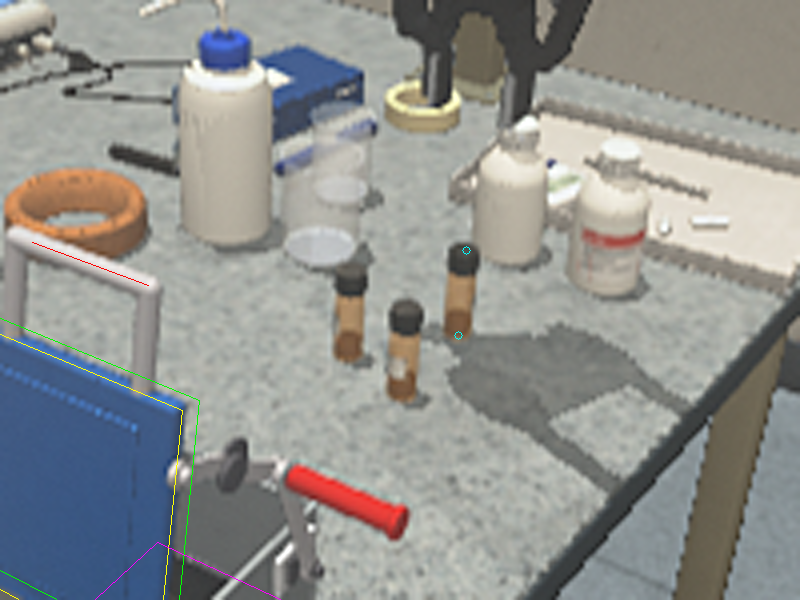

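Emit:
play_rows --moves '[{"x": 0, "y": -0.1, "z": -2.5, "turn": 0.5, "jaw": 4.5}, {"x": 0, "y": 0, "z": -2.5, "turn": 0, "jaw": 4.5}, {"x": 0, "y": 0, "z": -2.5, "turn": 0, "jaw": 4.5}, {"x": 0, "y": 0, "z": -2.5, "turn": 0, "jaw": 4.5}, {"x": 0, "y": 0, "z": -2, "turn": 0, "jaw": 4.5}, {"x": 0, "y": 0, "z": -1.3, "turn": 0, "jaw": 4.5}, {"x": 0, "y": 0, "z": 0, "turn": 0, "jaw": 4.5}, {"x": 0, "y": 0, "z": 0, "turn": 0, "jaw": 4.5}]'

```text
t: 16.5
tool_pos: [0.4823, -0.0757, 0.0359]
tool_rot: [-1.243, 1.154, -1.154]
contact_force: [0.2, 0.2, 0.4]
opening: 0.0449
```

Run:
```python
from h import *
o=st()
im=eyes.get_image('scene');F=frame(.4446,.2775,94.2);overlay(im,F,'d2',(220,130,360,235),5,th=1.385,extra=[[.4815,-.0775,.07],[.4815,-.0775,0]])
```

```text
t 16.5 p [ 0.4823 -0.0757  0.0359] f [0.18 0.2  0.42] tq [-0.04 -0.01  0.  ] op 0.0449
```

View pics/d2.png

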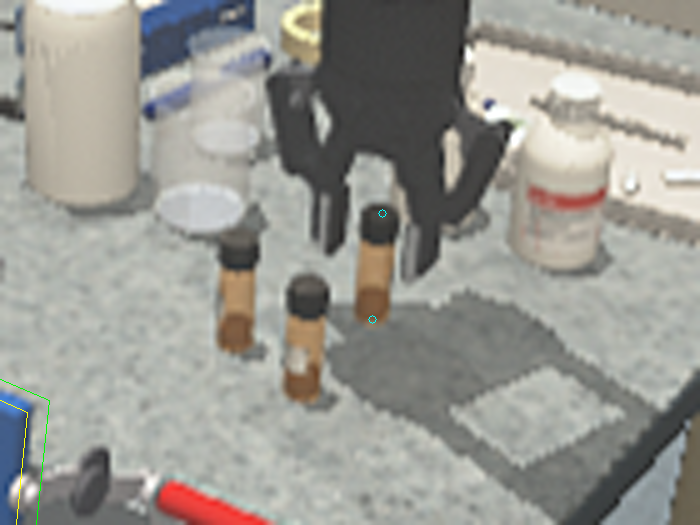

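Emit:
play_rows --moves '[{"x": 0, "y": 0, "z": -0.5, "turn": 0, "jaw": 3.5}, {"x": 0, "y": 0, "z": 0, "turn": 0, "jaw": 2.6}, {"x": 0, "y": 0, "z": 0, "turn": 0, "jaw": 1.6}, {"x": 0, "y": 0, "z": 0, "turn": 0, "jaw": 1.6}, {"x": 0, "y": 0, "z": 0, "turn": 0, "jaw": 1.6}, {"x": 0, "y": 0, "z": 0, "turn": 0, "jaw": 1.6}]' --squeeze 30

```text
t: 17.05
tool_pos: [0.4825, -0.0768, 0.0313]
tool_rot: [-1.242, 1.155, -1.156]
contact_force: [-1.4, -0.5, 4.9]
opening: 0.0209
```

Run:
```python
from h import *
o=st()
im=eyes.get_image('scene');F=frame(.4446,.2775,94.2);overlay(im,F,'d3',(220,130,360,235),5,th=1.385,extra=[[.4815,-.0775,.07],[.4815,-.0775,0]])
```

```text
t 17.05 p [ 0.4825 -0.0768  0.0313] f [-1.42 -0.46  4.94] tq [0.09 0.28 0.04] op 0.0209
```

View pics/d3.png

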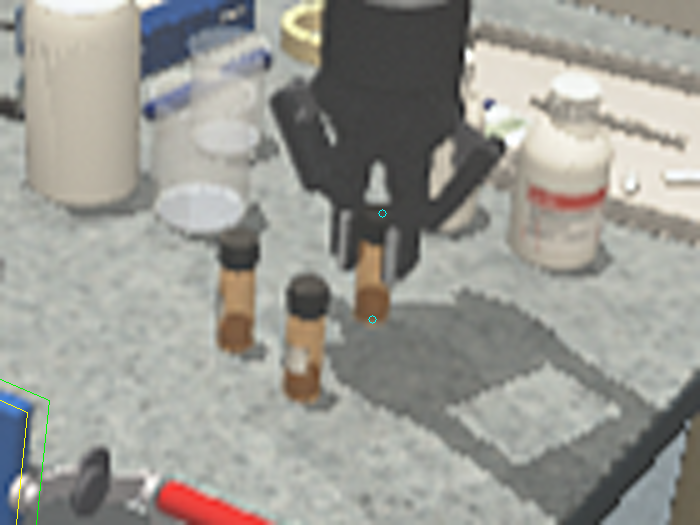

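Emit:
play_rows --moves '[{"x": 0, "y": 0, "z": 1.5, "turn": 0, "jaw": 1.6}, {"x": 0, "y": 0, "z": 3, "turn": 0, "jaw": 1.6}, {"x": 0, "y": 0, "z": 3, "turn": 0, "jaw": 1.6}, {"x": 0, "y": 0.5, "z": 3, "turn": 0, "jaw": 1.6}, {"x": -0.3, "y": 2.5, "z": 1.5, "turn": 0, "jaw": 1.6}, {"x": -0.4, "y": 3, "z": 0, "turn": 0, "jaw": 1.6}, {"x": -0.4, "y": 3, "z": 0, "turn": 0, "jaw": 1.6}, {"x": -0.4, "y": 3, "z": 0, "turn": 0, "jaw": 1.6}]'

```text
t: 17.77
tool_pos: [0.4669, 0.0443, 0.1508]
tool_rot: [-1.241, 1.155, -1.157]
contact_force: [-0.0, 0.1, -1.3]
opening: 0.0209
```

Emit:
play_rows --moves '[{"x": -0.4, "y": 3, "z": 0, "turn": 0, "jaw": 1.6}, {"x": -0.4, "y": 3, "z": 0, "turn": 0, "jaw": 1.6}, {"x": -0.4, "y": 3, "z": 0, "turn": 0, "jaw": 1.6}, {"x": -0.4, "y": 3, "z": 0, "turn": 0, "jaw": 1.6}, {"x": -0.4, "y": 3, "z": 0, "turn": 0, "jaw": 1.6}, {"x": 0, "y": 2.5, "z": 0, "turn": 0, "jaw": 1.6}, {"x": 0, "y": 1.35, "z": 0, "turn": 0, "jaw": 1.6}, {"x": 0, "y": 0, "z": 0, "turn": 0, "jaw": 1.6}]'

```text
t: 18.43
tool_pos: [0.4465, 0.2339, 0.1501]
tool_rot: [-1.244, 1.153, -1.152]
contact_force: [0.1, -0.1, -1.4]
opening: 0.0199
```

Run:
```python
from h import *
o=st()
F=frame(.4446,.2775,94.2);v=[.4476,.2366]
im=eyes.get_image('scene');overlay(im,F,'e1',(140,110,340,260),4,th=1.385)
im=eyes.get_image('top');overlay(im,F,'e2',(110,130,260,260),5,th=1.385)
st()
```

```text
t 18.43 p [0.4465 0.2339 0.1501] f [ 0.06 -0.15 -1.38] tq [-0.    0.05 -0.02] op 0.0199
t 18.53 p [0.4467 0.2317 0.15  ] f [ 0.3  -0.61 -0.32] tq [-0.02 -0.03 -0.02] op 0.0203
```

View pics/e1.png

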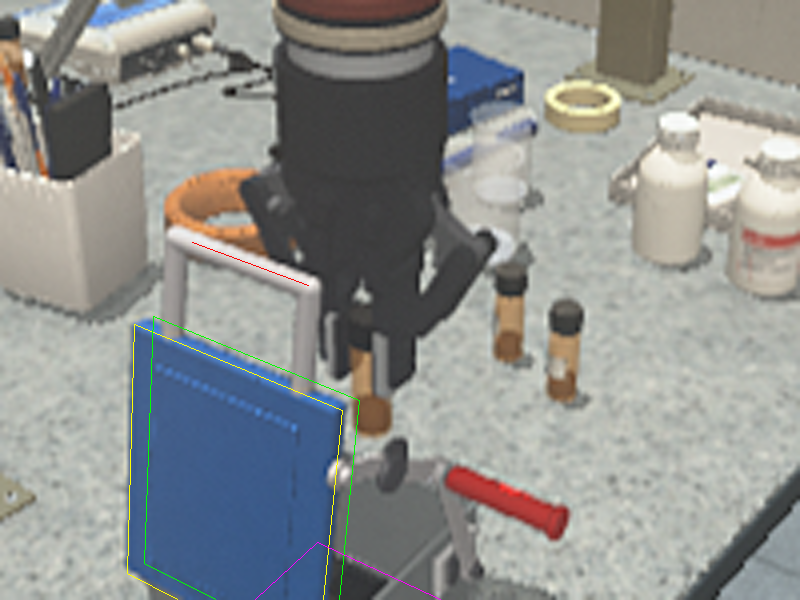

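View pics/e2.png

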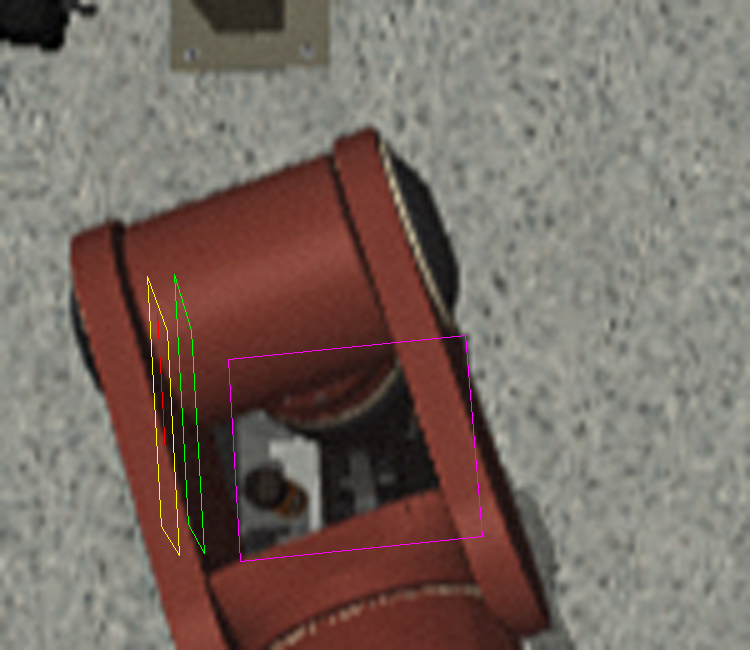

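Emit:
play_rows --moves '[{"x": 0.1, "y": 0.4, "z": 0, "turn": 0, "jaw": 1.6}, {"x": 0, "y": 0, "z": -1.5, "turn": 0, "jaw": 1.6}, {"x": 0, "y": 0, "z": -1.5, "turn": 0, "jaw": 1.6}, {"x": 0, "y": 0, "z": -1.5, "turn": 0, "jaw": 1.6}, {"x": 0, "y": 0, "z": -1, "turn": 0, "jaw": 1.6}, {"x": 0, "y": 0, "z": 0, "turn": 0, "jaw": 1.6}, {"x": 0, "y": 0, "z": 0, "turn": 0, "jaw": 1.6}]'

```text
t: 19.12
tool_pos: [0.4478, 0.2352, 0.095]
tool_rot: [-1.244, 1.157, -1.156]
contact_force: [-1.1, -0.2, -0.8]
opening: 0.0207
```

Run:
```python
from h import *
o=st()
F=frame(.4446,.2775,94.2)
im=eyes.get_image('scene');overlay(im,F,'e3',(140,90,340,240),4,th=1.385)
im=eyes.get_image('top');overlay(im,F,'e4',(110,130,260,260),5,th=1.385)
st()
```

```text
t 19.12 p [0.4478 0.2352 0.095 ] f [-1.1  -0.22 -0.76] tq [-0.01 -0.01 -0.02] op 0.0207
t 19.22 p [0.4487 0.2358 0.0965] f [-0.22  0.64  0.16] tq [ 0.01  0.02 -0.02] op 0.0207
```

View pics/e3.png

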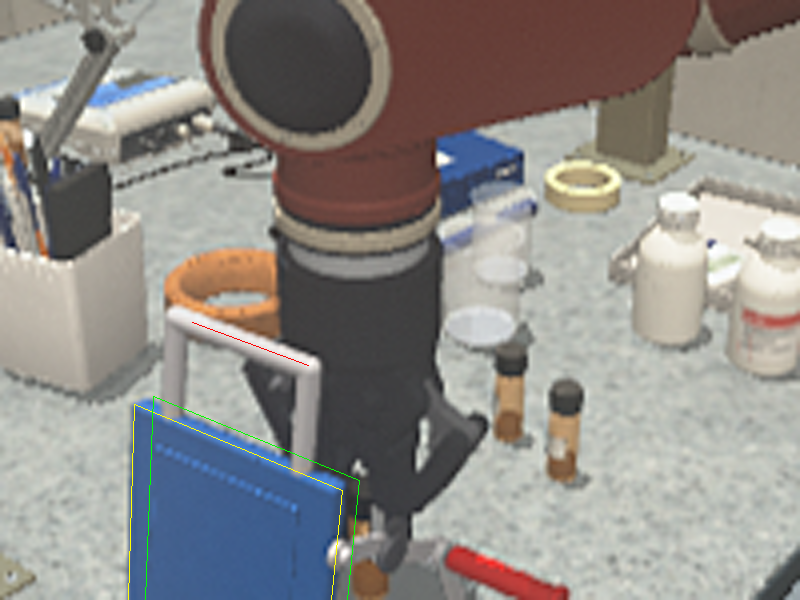

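View pics/e4.png

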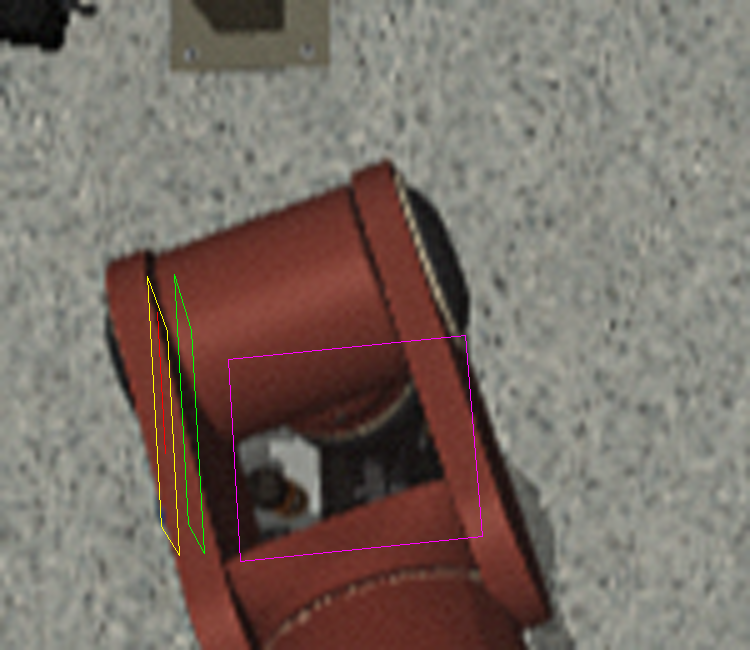

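Emit:
play_rows --moves '[{"x": 0, "y": 0, "z": -1.5, "turn": 0, "jaw": 1.6}, {"x": 0, "y": 0, "z": -1.5, "turn": 0, "jaw": 1.6}, {"x": 0, "y": 0, "z": -1.2, "turn": 0, "jaw": 1.6}, {"x": 0, "y": 0, "z": -1.1, "turn": 0, "jaw": 1.6}, {"x": 0, "y": 0, "z": -0.3, "turn": 0, "jaw": 1.6}, {"x": 0, "y": 0, "z": 0, "turn": 0, "jaw": 1.6}]'

```text
t: 19.72
tool_pos: [0.4473, 0.2356, 0.0385]
tool_rot: [-1.245, 1.156, -1.155]
contact_force: [0.5, 0.6, 0.5]
opening: 0.0207
```

Run:
```python
from h import *
o=st()
F=frame(.4446,.2775,94.2)
im=eyes.get_image('scene');overlay(im,F,'e5',(140,130,340,280),4,th=1.385)
st()
```

```text
t 19.72 p [0.4473 0.2356 0.0385] f [0.49 0.58 0.51] tq [-0.01 -0.02 -0.03] op 0.0207
t 19.77 p [0.4479 0.2358 0.0393] f [-0.6  -0.73 -0.01] tq [ 0.01 -0.01 -0.02] op 0.0207
```

View pics/e5.png

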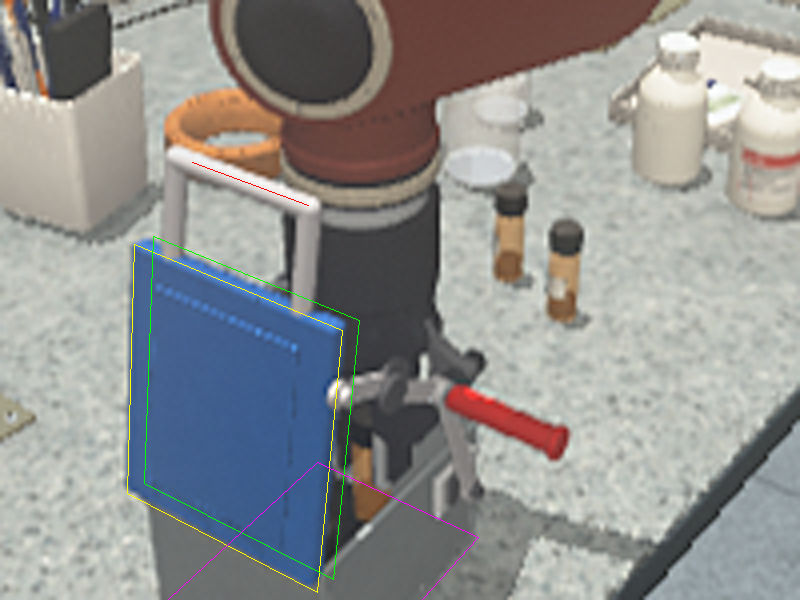

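Emit:
play_rows --moves '[{"x": 0, "y": 0, "z": -0.15, "turn": 0, "jaw": 1.6}, {"x": 0, "y": 0, "z": -0.15, "turn": 0, "jaw": 1.6}, {"x": 0, "y": 0, "z": 0, "turn": 0, "jaw": 1.6}]'

```text
t: 20.02
tool_pos: [0.4483, 0.236, 0.0368]
tool_rot: [-1.242, 1.155, -1.155]
contact_force: [-0.2, 0.4, -0.2]
opening: 0.0209
```

Emit:
play_rows --moves '[{"x": 0, "y": 0, "z": -0.1, "turn": 0, "jaw": 1.6}, {"x": 0, "y": 0, "z": -0.05, "turn": 0, "jaw": 1.6}, {"x": 0, "y": 0, "z": 0, "turn": 0, "jaw": 1.6}]'

```text
t: 20.27
tool_pos: [0.4482, 0.2359, 0.0353]
tool_rot: [-1.242, 1.155, -1.155]
contact_force: [0.1, 0.0, 2.4]
opening: 0.0206
```

Emit:
play_rows --moves '[{"x": 0, "y": 0, "z": 0, "turn": 0, "jaw": 2.3}, {"x": 0, "y": 0, "z": 0, "turn": 0, "jaw": 2.8}, {"x": 0, "y": 0, "z": 0, "turn": 0, "jaw": 3.6}, {"x": 0, "y": 0, "z": 0, "turn": 0, "jaw": 3.6}, {"x": 0, "y": 0, "z": 1, "turn": 0, "jaw": 3.6}, {"x": 0, "y": 0, "z": 2, "turn": 0, "jaw": 3.6}, {"x": 0, "y": 0, "z": 3, "turn": 0, "jaw": 3.6}, {"x": 0, "y": 0, "z": 3, "turn": 0, "jaw": 3.6}]'

```text
t: 20.93
tool_pos: [0.4471, 0.2356, 0.1257]
tool_rot: [-1.245, 1.156, -1.155]
contact_force: [0.5, -0.5, 0.1]
opening: 0.0366
```

Emit:
play_rows --moves '[{"x": 0, "y": -1, "z": 3, "turn": 0, "jaw": 3.6}, {"x": 0, "y": -2, "z": 3, "turn": -6.9, "jaw": 3.6}, {"x": 0, "y": -2, "z": 3, "turn": -6.9, "jaw": 3.6}, {"x": 0, "y": -2, "z": 3, "turn": -6.9, "jaw": 3.6}, {"x": 0, "y": 0, "z": 3, "turn": -6.9, "jaw": 3.6}, {"x": 0, "y": 0, "z": 3, "turn": -6.9, "jaw": 3}, {"x": 0, "y": 0, "z": 1, "turn": -6.9, "jaw": 3}, {"x": 0, "y": 0, "z": 0, "turn": -6.9, "jaw": 3}]'

```text
t: 21.6
tool_pos: [0.4493, 0.1659, 0.3207]
tool_rot: [-0.727, 1.75, -1.753]
contact_force: [0.3, 0.4, -0.1]
opening: 0.03
```

Run:
```python
from h import *
o=st()
F=frame(.4446,.2775,94.2)
im=eyes.get_image('scene');overlay(im,F,'f1',(140,140,340,290),4,th=1.385)
im=eyes.get_image('top');overlay(im,F,'f2',(120,150,270,280),5,th=1.385)
st()
```

```text
t 21.6 p [0.4493 0.1659 0.3207] f [ 0.32  0.43 -0.08] tq [-0.01  0.03 -0.01] op 0.03
t 21.7 p [0.4482 0.1658 0.3168] f [-0.78 -0.49 -0.08] tq [-0.02  0.01  0.02] op 0.0297
```

View pics/f1.png

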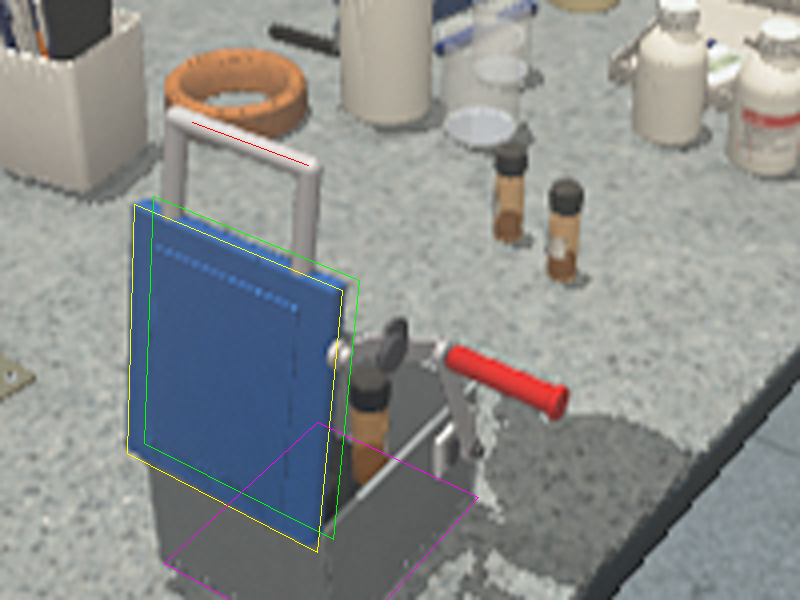

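View pics/f2.png

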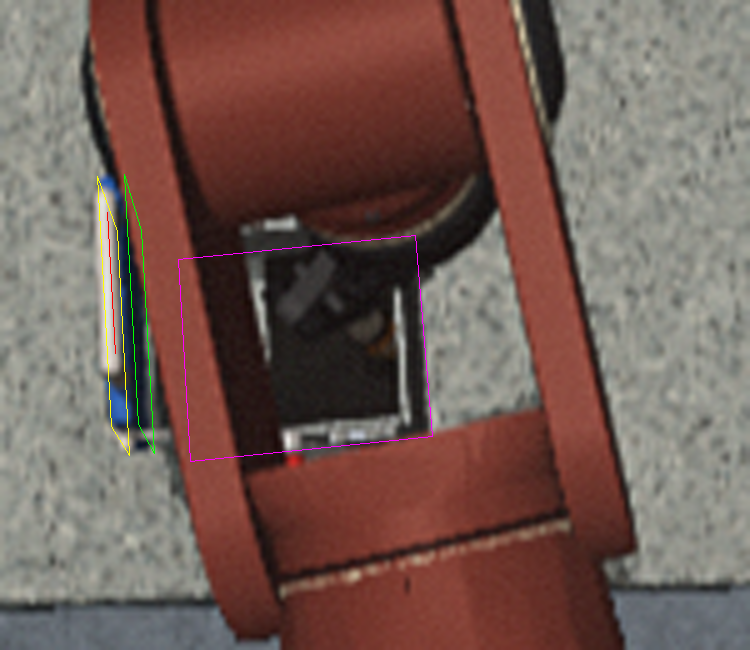

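Emit:
play_rows --moves '[{"x": 0, "y": 1, "z": 0, "turn": -6.9, "jaw": 3}, {"x": 0, "y": 2, "z": 0, "turn": -6.9, "jaw": 3}, {"x": -0.1, "y": 3, "z": 0, "turn": -6.9, "jaw": 3}, {"x": -0.1, "y": 3, "z": 0, "turn": -6.9, "jaw": 3}, {"x": -0.1, "y": 3, "z": 0, "turn": -6.9, "jaw": 3}, {"x": -0.1, "y": 2, "z": 0, "turn": -6.8, "jaw": 3}, {"x": 0, "y": 1, "z": 0, "turn": 0, "jaw": 3}, {"x": 0, "y": 0, "z": 0, "turn": 0, "jaw": 3}]'

```text
t: 22.37
tool_pos: [0.4433, 0.3171, 0.3141]
tool_rot: [-0.097, 2.177, -2.178]
contact_force: [0.6, 0.1, 0.2]
opening: 0.0298
```

Emit:
play_rows --moves '[{"x": 0, "y": 0, "z": 0, "turn": 0, "jaw": 3}, {"x": 0, "y": 0, "z": 0, "turn": 0, "jaw": 3}]'

```text
t: 22.53
tool_pos: [0.444, 0.3149, 0.3148]
tool_rot: [-0.089, 2.179, -2.181]
contact_force: [-0.6, 0.0, -0.1]
opening: 0.0302
```

Run:
```python
from h import *
o=st()
R=cv2.Rodrigues(o['tool_rot'])[0];print(np.degrees(np.arctan2(R[1,2],R[0,2])))
F=frame(.4446,.2775,94.2)
im=eyes.get_image('scene');overlay(im,F,'f3',(140,90,340,240),4,th=1.385)
st()
```

```text
t 22.53 p [0.444  0.3149 0.3148] f [-0.6   0.02 -0.11] tq [-0.01  0.04 -0.02] op 0.0302
-85.32514069981276
t 22.58 p [0.4441 0.3148 0.3149] f [ 0.38 -0.07  0.33] tq [-0.04 -0.03  0.03] op 0.0304
```

View pics/f3.png

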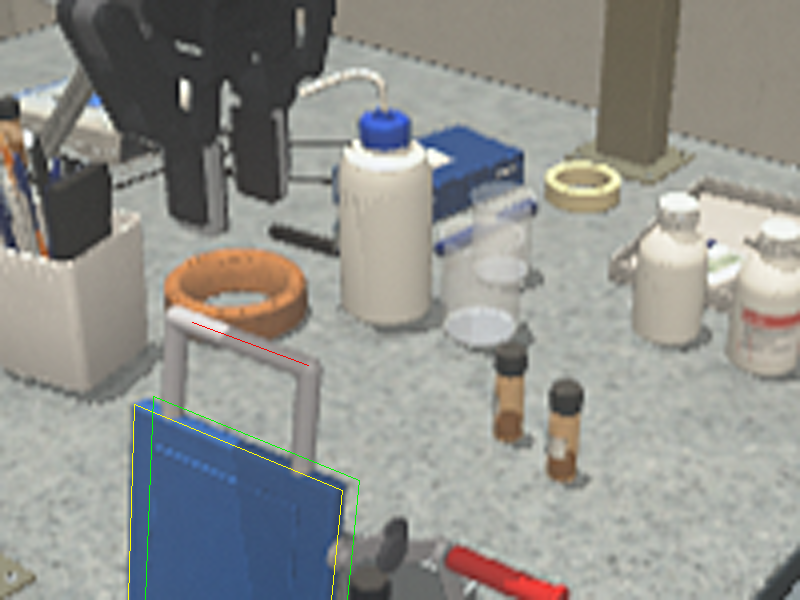

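Emit:
play_rows --moves '[{"x": 0, "y": 0.1, "z": -2, "turn": 0, "jaw": 3}, {"x": 0, "y": 0, "z": -2, "turn": 0, "jaw": 3}, {"x": 0, "y": 0, "z": -2, "turn": 0, "jaw": 3}, {"x": 0, "y": 0, "z": -1.3, "turn": 0, "jaw": 3}, {"x": 0, "y": 0, "z": 0, "turn": 0, "jaw": 3}, {"x": 0, "y": 0, "z": 0, "turn": 0, "jaw": 2}]'

```text
t: 23.08
tool_pos: [0.4438, 0.3161, 0.2415]
tool_rot: [-0.088, 2.181, -2.182]
contact_force: [-0.1, 1.1, 0.8]
opening: 0.0208
```

Emit:
play_rows --moves '[{"x": 0, "y": 0, "z": 0, "turn": 0, "jaw": 1.6}, {"x": 0, "y": 0, "z": 0, "turn": 0, "jaw": 1.3}, {"x": 0, "y": 0, "z": 0, "turn": 0, "jaw": 1.3}]' --squeeze 20

```text
t: 23.33
tool_pos: [0.4446, 0.3172, 0.2436]
tool_rot: [-0.085, 2.181, -2.178]
contact_force: [-0.1, 0.3, 0.8]
opening: 0.0132
```

Emit:
play_rows --moves '[{"x": 0, "y": 0, "z": 0, "turn": 0, "jaw": 1.1}, {"x": 0, "y": 0, "z": 0, "turn": 0, "jaw": 0.6}, {"x": 0, "y": 0, "z": 0, "turn": 0, "jaw": 0.6}, {"x": 0, "y": 0, "z": 0, "turn": 0, "jaw": 0.6}]' --squeeze 22

```text
t: 23.67
tool_pos: [0.4444, 0.317, 0.2432]
tool_rot: [-0.085, 2.18, -2.179]
contact_force: [-0.4, -1.7, 4.9]
opening: 0.0089
```

Emit:
play_rows --moves '[{"x": 0, "y": 0.2, "z": 0.1, "turn": 0, "jaw": 0.6}, {"x": -0.01, "y": 0.2, "z": 0.06, "turn": 0, "jaw": 0.6}, {"x": -0.01, "y": 0.2, "z": 0.03, "turn": 0, "jaw": 0.6}, {"x": -0.01, "y": 0.2, "z": 0.03, "turn": 0, "jaw": 0.6}, {"x": -0.01, "y": 0.2, "z": 0.02, "turn": 0, "jaw": 0.6}, {"x": -0.01, "y": 0.2, "z": 0.02, "turn": 0, "jaw": 0.6}, {"x": -0.01, "y": 0.2, "z": 0.02, "turn": 0, "jaw": 0.6}, {"x": 0, "y": 0, "z": 0, "turn": 0, "jaw": 0.6}]'

```text
t: 24.33
tool_pos: [0.4435, 0.3314, 0.2449]
tool_rot: [-0.087, 2.181, -2.179]
contact_force: [1.4, -1.1, 1.4]
opening: 0.009
```

Emit:
play_rows --moves '[{"x": -0.01, "y": 0.2, "z": 0.02, "turn": 0, "jaw": 0.6}, {"x": -0.01, "y": 0.2, "z": 0.02, "turn": 0, "jaw": 0.6}, {"x": -0.01, "y": 0.2, "z": 0.01, "turn": 0, "jaw": 0.6}, {"x": 0, "y": 0.2, "z": 0.01, "turn": 0, "jaw": 0.6}, {"x": 0, "y": 0, "z": 0, "turn": 0, "jaw": 0.6}]'

```text
t: 24.75
tool_pos: [0.443, 0.3394, 0.2454]
tool_rot: [-0.087, 2.181, -2.18]
contact_force: [2.4, -1.2, 2.5]
opening: 0.0089
```

Emit:
play_rows --moves '[{"x": 0, "y": 0.1, "z": 0.03, "turn": 0, "jaw": 0.6}, {"x": 0, "y": 0.1, "z": 0.03, "turn": 0, "jaw": 0.6}, {"x": 0, "y": 0, "z": 0, "turn": 0, "jaw": 0.6}]'

```text
t: 25.0
tool_pos: [0.4429, 0.3409, 0.2455]
tool_rot: [-0.088, 2.181, -2.181]
contact_force: [2.8, -1.2, 1.4]
opening: 0.0093
```

Run:
```python
from h import *
o=st()
F=frame(.4446,.2775,94.2)
im=eyes.get_image('scene');overlay(im,F,'g1',(140,130,340,280),4,th=1.53)
st()
```

```text
t 25.0 p [0.4429 0.3409 0.2455] f [ 2.83 -1.24  1.44] tq [-0.29 -0.41 -0.1 ] op 0.0093
t 25.05 p [0.4429 0.3409 0.2456] f [ 2.57 -2.11  1.76] tq [-0.35 -0.45 -0.18] op 0.0092
```

View pics/g1.png

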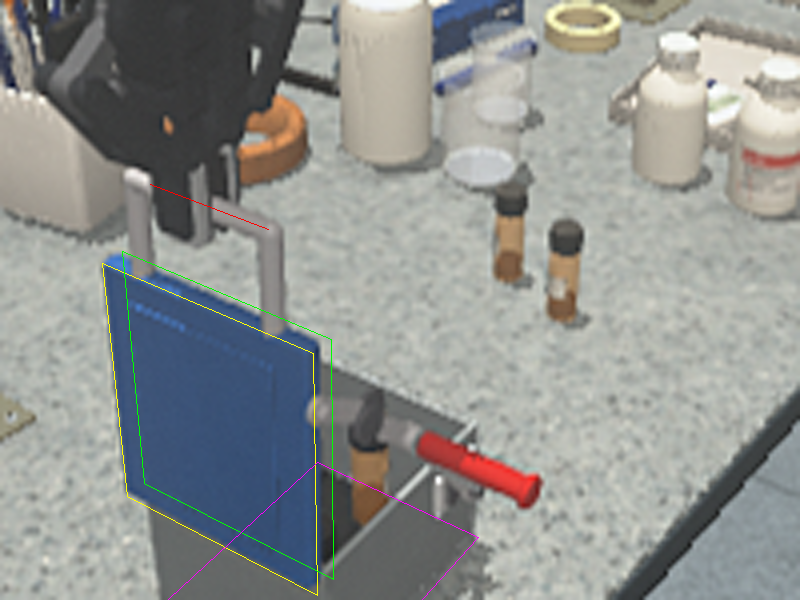

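Emit:
play_rows --moves '[{"x": 0, "y": 0.08, "z": 0, "turn": 0, "jaw": 0.6}, {"x": 0, "y": 0.05, "z": 0, "turn": 0, "jaw": 0.6}, {"x": 0, "y": 0, "z": 0, "turn": 0, "jaw": 0.6}, {"x": 0, "y": 0, "z": 0, "turn": 0, "jaw": 0.6}]'

```text
t: 25.38
tool_pos: [0.4428, 0.3421, 0.2456]
tool_rot: [-0.088, 2.181, -2.181]
contact_force: [1.4, -1.5, -0.9]
opening: 0.009
```

Emit:
play_rows --moves '[{"x": 0, "y": 0.08, "z": 0, "turn": 0, "jaw": 0.6}, {"x": 0, "y": 0, "z": 0, "turn": 0, "jaw": 0.6}, {"x": 0, "y": 0, "z": 0, "turn": 0, "jaw": 0.6}]'

```text
t: 25.63
tool_pos: [0.4428, 0.3428, 0.2456]
tool_rot: [-0.088, 2.18, -2.181]
contact_force: [2.4, -2.6, 0.2]
opening: 0.0091
```

Run:
```python
from h import *
o=st()
F=frame(.4446,.2775,94.2)
im=eyes.get_image('scene');overlay(im,F,'g2',(140,130,340,280),4,th=1.54)
o=st()
```

```text
t 25.63 p [0.4428 0.3428 0.2456] f [ 2.42 -2.58  0.15] tq [-0.51 -0.27 -0.17] op 0.0091
t 25.68 p [0.4428 0.3428 0.2456] f [ 0.89 -2.36 -0.76] tq [-0.57 -0.28 -0.11] op 0.0091
```

View pics/g2.png

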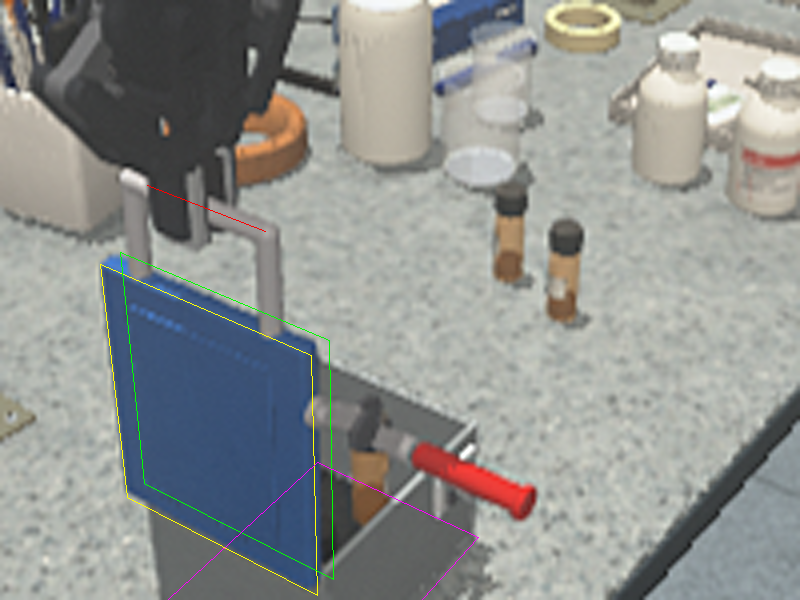

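Emit:
play_rows --moves '[{"x": 0, "y": 0, "z": 0, "turn": 0, "jaw": 0.9}, {"x": 0, "y": 0, "z": 0, "turn": 0, "jaw": 1.3}, {"x": 0, "y": 0, "z": 0, "turn": 0, "jaw": 2.6}, {"x": 0, "y": 0, "z": 0, "turn": 0, "jaw": 3}, {"x": 0, "y": 0, "z": 1.5, "turn": 0, "jaw": 3}, {"x": 0, "y": 0, "z": 3, "turn": 0, "jaw": 3}, {"x": 0, "y": 0, "z": 3, "turn": 0, "jaw": 3}, {"x": 0, "y": 0, "z": 0, "turn": 0, "jaw": 3}]'

```text
t: 26.35
tool_pos: [0.4449, 0.3446, 0.3288]
tool_rot: [-0.077, 2.182, -2.169]
contact_force: [0.1, 0.0, 1.9]
opening: 0.0299
```

Run:
```python
from h import *
np.set_printoptions(precision=4,suppress=True)
o=st();print(o['q'])
F=frame(.4446,.2775,94.2);O,ex,ey=F
pts=[O+ex*.0114+ey*w+np.array([0,0,.123]) for w in(.071,.13)]
print(pts)
im=eyes.get_image('scene');overlay(im,F,'h1',(160,170,320,290),5,th=1.54,extra=pts)
print([proj(im,p) for p in pts])
print([(r['point'],r['score']) for r in pinpoint('scene','knee_knob')],proj(im,O+ex*.0114+ey*.11+np.array([0,0,.123])))
im=eyes.get_image('top');overlay(im,F,'h2',(120,150,270,280),5,th=1.54,extra=pts)
```

```text
t 26.35 p [0.4449 0.3446 0.3288] f [0.06 0.05 1.93] tq [-0.03 -0.04  0.02] op 0.0299
[ 0.5263 -0.1428  1.6419  0.0009  1.6308  2.0166]
[array([0.373 , 0.2837, 0.123 ]), array([0.3141, 0.2793, 0.123 ])]
[array([245.9671, 243.5031]), array([273.8558, 255.9841])]
[([264.8, 249.6], 0.83)] [264.1505 251.6407]
```

View pics/h1.png

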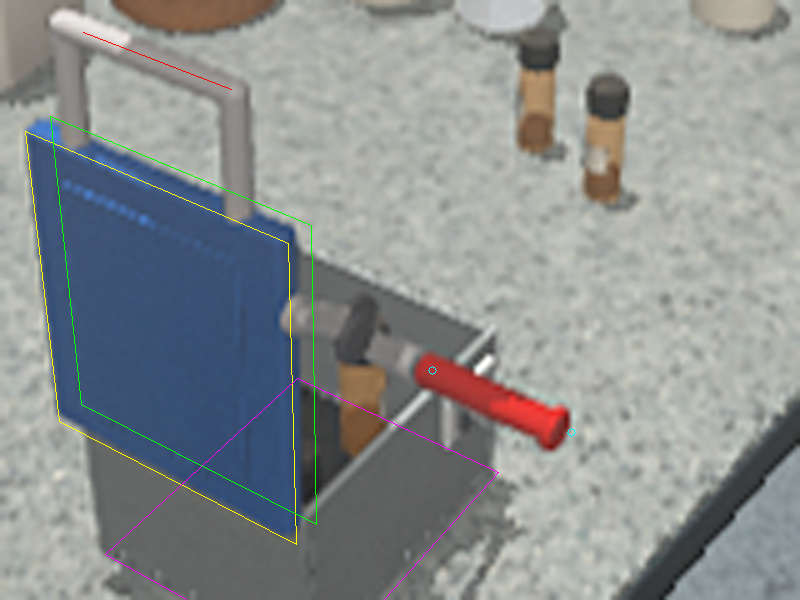

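View pics/h2.png

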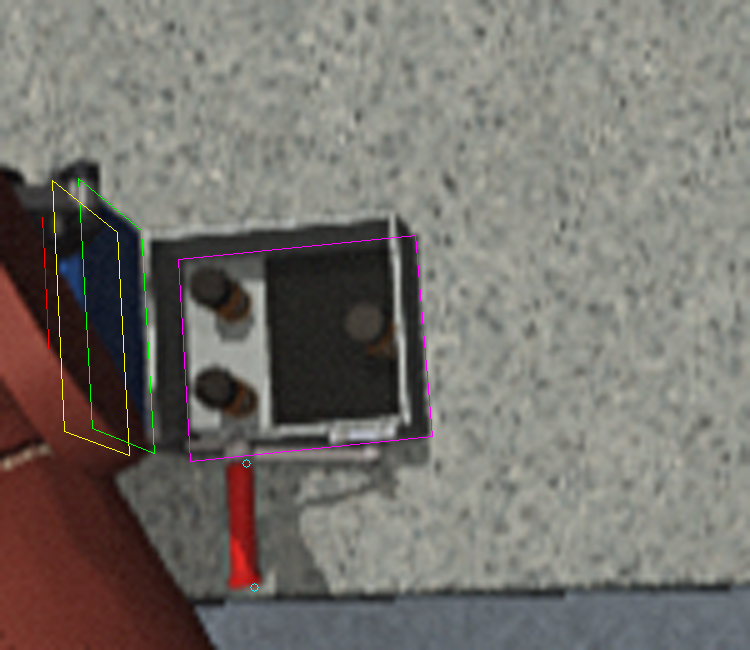

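Run:
```python
from h import *
np.set_printoptions(precision=4,suppress=True)
T=eyes.get_image('top');S=eyes.get_image('scene')
def mid(im,box):
    x0,y0,x1,y1=box;i=im['img'][y0:y1,x0:x1].astype(int)
    m=(i[...,0]>120)&(i[...,1]<70)&(i[...,2]<70);ys,xs=np.nonzero(m)
    p=np.c_[xs+x0,ys+y0].astype(float);c=p.mean(0);u=np.linalg.svd(p-c,full_matrices=False)[2][0];t=(p-c)@u
    print(len(p),c,c+u*t.min(),c+u*t.max());return c,c+u*t.min(),c+u*t.max()
a=mid(T,(150,230,190,285));b=mid(S,(220,220,290,280))
print(tri([ray(T,a[0]),ray(S,b[0])]))
O,ex,ey=frame(.4446,.2775,94.2)
x=tri([ray(T,a[0]),ray(S,b[0])])[0];print((x-O)@ex,(x-O)@ey)
```

```text
92 [167.4565 256.2065] [166.8995 243.0042] [167.912  267.0037]
205 [257.922  249.4634] [243.1808 242.611 ] [272.4371 256.2108]
(array([0.3413, 0.2865, 0.1276]), [np.float64(0.0020333909963053017), np.float64(0.002033390996305231)])
0.0165571682677903 0.10235228814553271
```

Emit:
play_rows --moves '[{"x": -1.4, "y": -1.2, "z": 0, "turn": 0, "jaw": 1}, {"x": -1.4, "y": -1.2, "z": 0, "turn": 0, "jaw": 0}, {"x": -1.4, "y": -1.2, "z": 0, "turn": 0, "jaw": 0}, {"x": -1.4, "y": -1.2, "z": 0, "turn": 0, "jaw": 0}, {"x": -1.4, "y": -1.2, "z": 0, "turn": 0, "jaw": 0}, {"x": -1.4, "y": -1.2, "z": 0, "turn": 0, "jaw": 0}, {"x": -1.4, "y": -1.2, "z": 0, "turn": 0, "jaw": 0}, {"x": -1.3, "y": -1.3, "z": 0, "turn": 0, "jaw": 0}]'

```text
t: 27.27
tool_pos: [0.3307, 0.2453, 0.3191]
tool_rot: [-0.091, 2.181, -2.183]
contact_force: [-0.1, -0.6, 0.3]
opening: -0.0001
```

Emit:
play_rows --moves '[{"x": 0, "y": 0, "z": -2.5, "turn": 0, "jaw": 0}, {"x": 0, "y": 0, "z": -3, "turn": 0, "jaw": 0}, {"x": 0, "y": 0, "z": -3, "turn": 0, "jaw": 0}, {"x": 0, "y": 0, "z": -3, "turn": 0, "jaw": 0}, {"x": 0, "y": 0, "z": -3, "turn": 0, "jaw": 0}, {"x": 0, "y": 0, "z": -2, "turn": 0, "jaw": 0}, {"x": 0, "y": 0, "z": 0, "turn": 0, "jaw": 0}, {"x": 0, "y": 0, "z": 0, "turn": 0, "jaw": 0}]'

```text
t: 27.93
tool_pos: [0.3307, 0.2453, 0.154]
tool_rot: [-0.092, 2.181, -2.185]
contact_force: [-0.0, 0.1, 0.3]
opening: -0.0004
```

Run:
```python
from h import *
np.set_printoptions(precision=4,suppress=True)
o=st()
R=cv2.Rodrigues(o['tool_rot'])[0];print(np.degrees(np.arctan2(R[1,2],R[0,2])))
F=frame(.4446,.2775,94.2)
im=eyes.get_image('scene');overlay(im,F,'i1',(160,130,340,280),4,th=1.54,extra=[o['tool_pos']])
```

```text
t 27.93 p [0.3307 0.2453 0.154 ] f [-0.02  0.11  0.34] tq [ 0.06 -0.02 -0.06] op -0.0004
-85.41596480028412
```

View pics/i1.png

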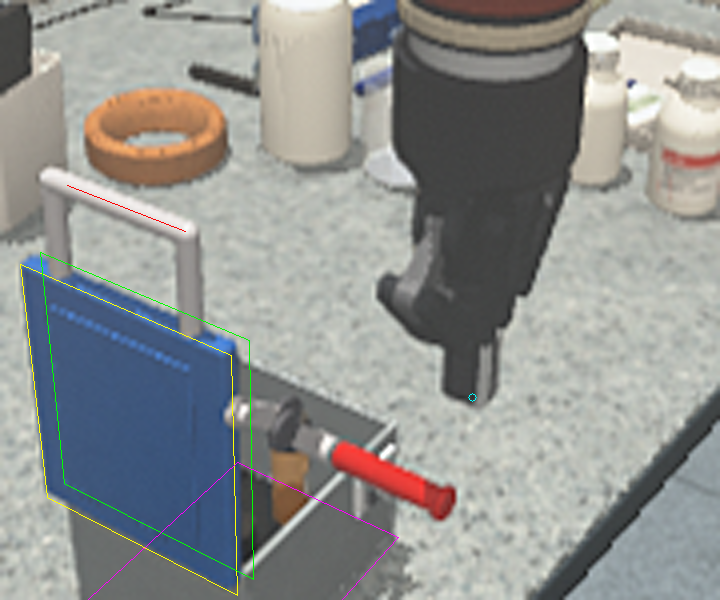

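Emit:
play_rows --moves '[{"x": 0.5, "y": 0, "z": -1.2, "turn": 0, "jaw": 0}, {"x": 0, "y": 0, "z": -1.3, "turn": 0, "jaw": 0}, {"x": 0, "y": 0, "z": -1.3, "turn": 0, "jaw": 0}, {"x": 0, "y": 0.4, "z": -1.1, "turn": 0, "jaw": 0}, {"x": 0, "y": 0.4, "z": 0, "turn": 0, "jaw": 0}, {"x": 0, "y": 0.4, "z": 0, "turn": 0, "jaw": 0}, {"x": 0, "y": 0.2, "z": 0, "turn": 0, "jaw": 0}, {"x": 0, "y": 0, "z": 0, "turn": 0, "jaw": 0}]'

```text
t: 28.65
tool_pos: [0.3381, 0.2609, 0.1088]
tool_rot: [-0.085, 2.18, -2.177]
contact_force: [-0.1, 0.2, -0.0]
opening: -0.0
```

Run:
```python
from h import *
o=st()
F=frame(.4446,.2775,94.2)
im=eyes.get_image('scene');overlay(im,F,'i2',(200,180,320,280),6,th=1.54)
im=eyes.get_image('top');overlay(im,F,'i3',(120,150,270,280),5,th=1.54)
o=st()
```

```text
t 28.65 p [0.3381 0.2609 0.1088] f [-0.07  0.18 -0.01] tq [-0.03  0.04 -0.01] op -0.0
t 28.75 p [0.3377 0.2604 0.1082] f [-1.32 -0.23 -0.78] tq [-0.02  0.02 -0.01] op -0.0002
```

View pics/i2.png

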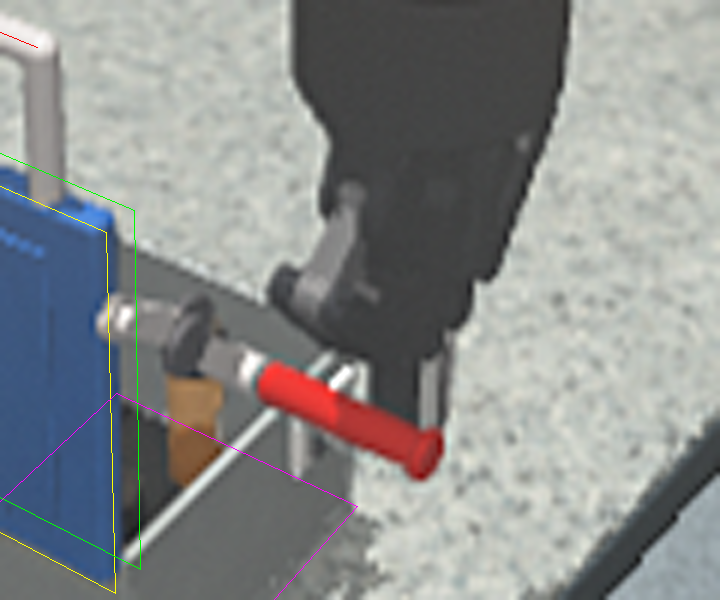

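Emit:
play_rows --moves '[{"x": 0, "y": 0.1, "z": 0, "turn": 0, "jaw": 0}, {"x": 0, "y": 0.1, "z": 0, "turn": 0, "jaw": 0}, {"x": 0, "y": 0, "z": 0, "turn": 0, "jaw": 0}]'

```text
t: 29.0
tool_pos: [0.3371, 0.2621, 0.1071]
tool_rot: [-0.087, 2.181, -2.18]
contact_force: [-0.5, 0.9, 0.2]
opening: -0.0
```

Emit:
play_rows --moves '[{"x": 0, "y": 0.1, "z": 0, "turn": 0, "jaw": 0}, {"x": 0, "y": 0, "z": 0, "turn": 0, "jaw": 0}]'

```text
t: 29.17
tool_pos: [0.337, 0.263, 0.1069]
tool_rot: [-0.087, 2.181, -2.181]
contact_force: [-0.6, 1.0, 0.5]
opening: -0.0002
```

Emit:
play_rows --moves '[{"x": 0, "y": 0.1, "z": 0, "turn": 0, "jaw": 0}, {"x": 0, "y": 0, "z": 0, "turn": 0, "jaw": 0}]'

```text
t: 29.33
tool_pos: [0.337, 0.2639, 0.1068]
tool_rot: [-0.088, 2.18, -2.181]
contact_force: [1.0, 0.5, -1.3]
opening: 0.0002
```

Emit:
play_rows --moves '[{"x": 0, "y": 0.1, "z": 0, "turn": 0, "jaw": 0}, {"x": 0, "y": 0, "z": 0, "turn": 0, "jaw": 0}]'

```text
t: 29.5
tool_pos: [0.337, 0.2649, 0.1068]
tool_rot: [-0.088, 2.18, -2.181]
contact_force: [0.9, -1.1, -0.4]
opening: 0.0003
```

Emit:
play_rows --moves '[{"x": 0, "y": 0.08, "z": -0.06, "turn": 0, "jaw": 0}, {"x": 0, "y": 0.08, "z": -0.06, "turn": 0, "jaw": 0}, {"x": 0, "y": 0, "z": 0, "turn": 0, "jaw": 0}]'

```text
t: 29.75
tool_pos: [0.337, 0.2667, 0.1056]
tool_rot: [-0.088, 2.181, -2.181]
contact_force: [-0.2, -0.4, -0.0]
opening: -0.0001
```

Run:
```python
from h import *
o=st()
F=frame(.4446,.2775,94.2)
im=eyes.get_image('scene');overlay(im,F,'i4',(200,180,320,280),6,th=1.54)
o=st()
```

```text
t 29.75 p [0.337  0.2667 0.1056] f [-0.17 -0.4  -0.03] tq [-0.02 -0.02  0.01] op -0.0001
t 29.8 p [0.337  0.2666 0.1057] f [-0.06  0.47 -0.22] tq [-0.07 -0.02 -0.01] op 0.0001
```

View pics/i4.png

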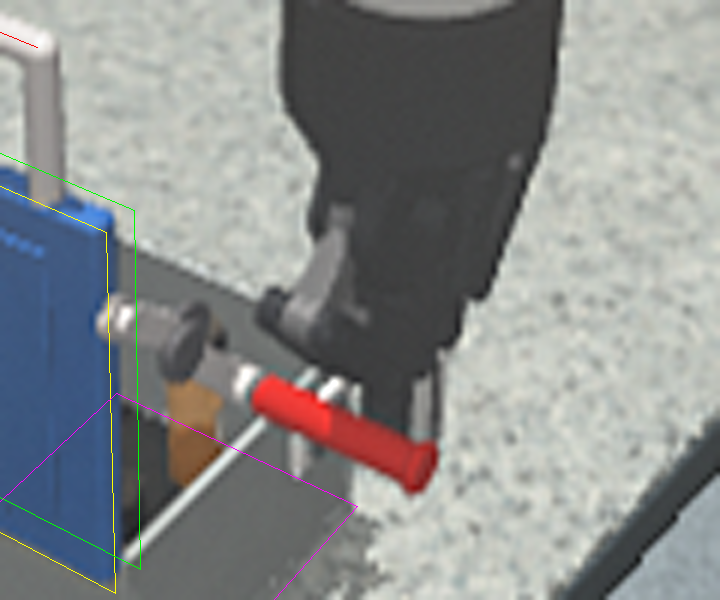

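Emit:
play_rows --moves '[{"x": 0, "y": 0.08, "z": -0.06, "turn": 0, "jaw": 0}, {"x": 0, "y": 0.08, "z": -0.06, "turn": 0, "jaw": 0}, {"x": 0, "y": 0, "z": 0, "turn": 0, "jaw": 0}]'

```text
t: 30.05
tool_pos: [0.337, 0.2682, 0.1045]
tool_rot: [-0.087, 2.18, -2.181]
contact_force: [0.4, -1.0, 0.3]
opening: -0.0
```

Emit:
play_rows --moves '[{"x": 0, "y": 0.08, "z": -0.06, "turn": 0, "jaw": 0}, {"x": 0, "y": 0.08, "z": -0.06, "turn": 0, "jaw": 0}, {"x": 0, "y": 0, "z": 0, "turn": 0, "jaw": 0}]'

```text
t: 30.3
tool_pos: [0.3369, 0.2697, 0.1032]
tool_rot: [-0.088, 2.18, -2.181]
contact_force: [0.2, -1.0, 0.2]
opening: 0.0001
```

Run:
```python
from h import *
o=st()
F=frame(.4446,.2775,94.2)
im=eyes.get_image('scene');overlay(im,F,'i5',(200,180,320,280),6,th=1.54)
o=st()
```

```text
t 30.3 p [0.3369 0.2697 0.1032] f [ 0.17 -0.99  0.19] tq [-0.26  0.03  0.03] op 0.0001
t 30.35 p [0.3369 0.2697 0.1032] f [-0.89 -1.14  0.18] tq [-0.18  0.06  0.02] op 0.0003
```

View pics/i5.png

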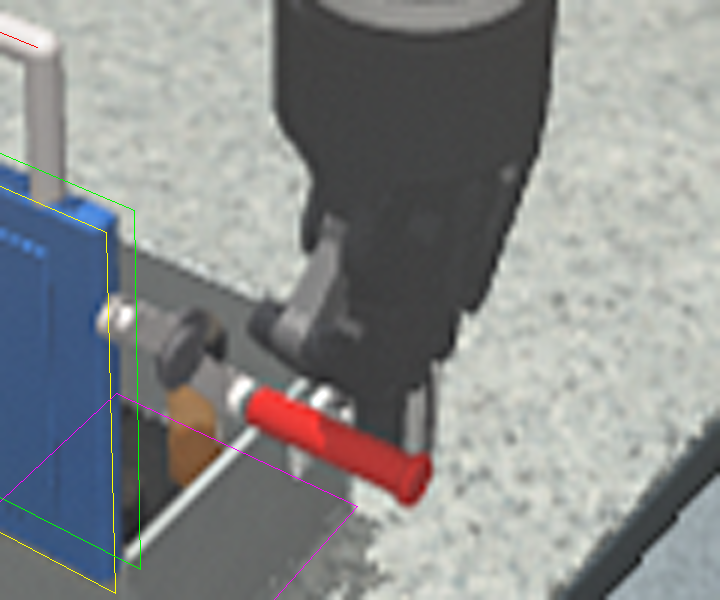

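Emit:
play_rows --moves '[{"x": 0, "y": 0.08, "z": -0.06, "turn": 0, "jaw": 0}, {"x": 0, "y": 0.08, "z": -0.06, "turn": 0, "jaw": 0}, {"x": 0, "y": 0, "z": 0, "turn": 0, "jaw": 0}]'

```text
t: 30.6
tool_pos: [0.3369, 0.2712, 0.1018]
tool_rot: [-0.088, 2.18, -2.181]
contact_force: [0.1, -3.0, -0.4]
opening: -0.0002
```

Emit:
play_rows --moves '[{"x": 0, "y": -0.15, "z": 0, "turn": 0, "jaw": 0}, {"x": 0, "y": -0.4, "z": 0, "turn": 0, "jaw": 0}, {"x": 0, "y": -0.8, "z": 0, "turn": 0, "jaw": 0}, {"x": 0, "y": 0, "z": 0, "turn": 0, "jaw": 0}, {"x": 0, "y": 0, "z": 0, "turn": 0, "jaw": 0}]'

```text
t: 31.02
tool_pos: [0.3372, 0.2575, 0.1023]
tool_rot: [-0.086, 2.181, -2.18]
contact_force: [0.5, -0.4, -0.6]
opening: -0.0003
```

Run:
```python
from h import *
o=st()
F=frame(.4446,.2775,94.2)
im=eyes.get_image('scene');overlay(im,F,'i6',(200,180,320,280),6,th=1.54)
o=st()
```

```text
t 31.02 p [0.3372 0.2575 0.1023] f [ 0.53 -0.44 -0.61] tq [-0.03 -0.05  0.02] op -0.0003
t 31.07 p [0.3372 0.2577 0.1023] f [ 0.28  1.13 -0.08] tq [-0.03  0.    0.01] op 0.0
```

View pics/i6.png

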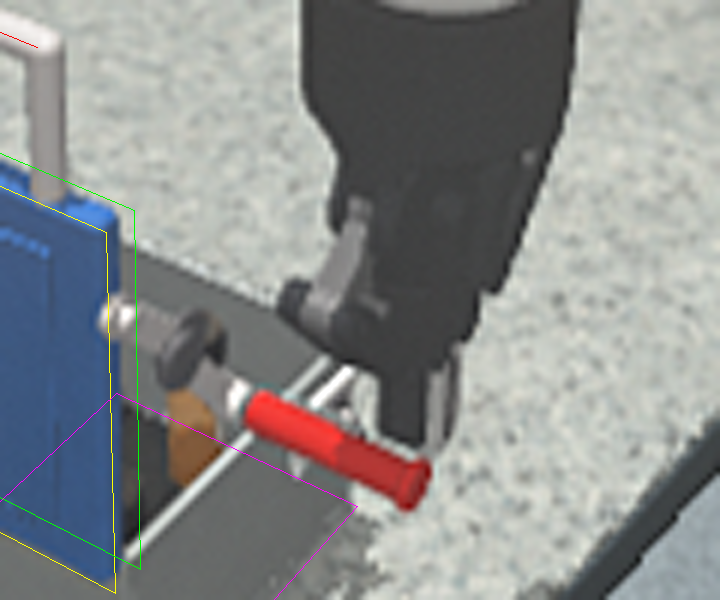

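Emit:
play_rows --moves '[{"x": 0, "y": -0.5, "z": 1.5, "turn": 0, "jaw": 0}, {"x": 0, "y": 0, "z": 3, "turn": 0, "jaw": 0}, {"x": 0, "y": 0, "z": 3, "turn": 0, "jaw": 0}, {"x": 0, "y": 0, "z": 3, "turn": 0, "jaw": 3}, {"x": 0, "y": 0, "z": 3, "turn": 0, "jaw": 3}, {"x": 0, "y": 0, "z": 3, "turn": 0, "jaw": 3}, {"x": 0, "y": 0, "z": 3, "turn": 0, "jaw": 3}, {"x": 0, "y": 0, "z": 3, "turn": 0, "jaw": 3}]'

```text
t: 31.73
tool_pos: [0.3369, 0.2529, 0.3288]
tool_rot: [-0.087, 2.181, -2.18]
contact_force: [0.8, 0.7, 0.1]
opening: 0.0301
```

Emit:
play_rows --moves '[{"x": 1.3, "y": 1.1, "z": 0, "turn": 0, "jaw": 3}, {"x": 1.4, "y": 1.1, "z": 0, "turn": 0, "jaw": 3}, {"x": 1.4, "y": 1.1, "z": 0, "turn": 0, "jaw": 3}, {"x": 1.4, "y": 1.1, "z": 0, "turn": 0, "jaw": 3}, {"x": 1.4, "y": 1.1, "z": 0, "turn": 0, "jaw": 3}, {"x": 1.4, "y": 1.1, "z": 0, "turn": 0, "jaw": 3}, {"x": 1.4, "y": 1.1, "z": 0, "turn": 0, "jaw": 3}, {"x": 1, "y": 1.1, "z": 0, "turn": 0, "jaw": 3}]'

```text
t: 32.4
tool_pos: [0.445, 0.3415, 0.3268]
tool_rot: [-0.087, 2.181, -2.181]
contact_force: [0.4, 0.6, 0.2]
opening: 0.0302
```

Emit:
play_rows --moves '[{"x": 0, "y": 0, "z": 0, "turn": 0, "jaw": 3}, {"x": 0, "y": 0, "z": 0, "turn": 0, "jaw": 3}, {"x": 0, "y": 0, "z": 0, "turn": 0, "jaw": 3}]'

```text
t: 32.65
tool_pos: [0.4437, 0.3406, 0.327]
tool_rot: [-0.088, 2.18, -2.181]
contact_force: [1.1, -0.7, -0.1]
opening: 0.0298
```

Run:
```python
from h import *
o=st()
F=frame(.4446,.2775,94.2)
im=eyes.get_image('scene');overlay(im,F,'j1',(140,80,340,230),4,th=1.525)
o=st()
```

```text
t 32.65 p [0.4437 0.3406 0.327 ] f [ 1.1  -0.71 -0.12] tq [0.01 0.   0.03] op 0.0298
t 32.7 p [0.4436 0.3405 0.3273] f [0.17 0.18 0.65] tq [-0.03 -0.01  0.  ] op 0.0299
```

View pics/j1.png

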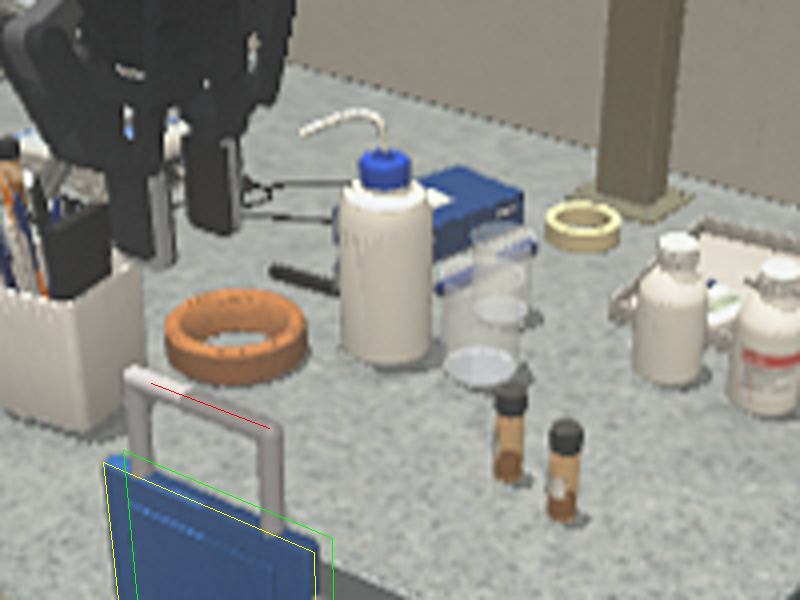

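Emit:
play_rows --moves '[{"x": 0, "y": -0.1, "z": -2, "turn": 0, "jaw": 3}, {"x": 0, "y": 0, "z": -2.2, "turn": 0, "jaw": 3}, {"x": 0, "y": 0, "z": -2.1, "turn": 0, "jaw": 3}, {"x": 0, "y": 0, "z": -2, "turn": 0, "jaw": 3}, {"x": 0, "y": 0, "z": 0, "turn": 0, "jaw": 2}, {"x": 0, "y": 0, "z": 0, "turn": 0, "jaw": 1.5}, {"x": 0, "y": 0, "z": 0, "turn": 0, "jaw": 1.3}, {"x": 0, "y": 0, "z": 0, "turn": 0, "jaw": 1.1}]'

```text
t: 33.37
tool_pos: [0.4446, 0.3405, 0.2464]
tool_rot: [-0.084, 2.182, -2.177]
contact_force: [-0.4, 0.5, 0.5]
opening: 0.0106
```

Emit:
play_rows --moves '[{"x": 0, "y": 0, "z": 0, "turn": 0, "jaw": 0.6}, {"x": 0, "y": 0, "z": 0, "turn": 0, "jaw": 0.6}, {"x": 0, "y": 0, "z": 0, "turn": 0, "jaw": 0.6}]' --squeeze 24

```text
t: 33.62
tool_pos: [0.4446, 0.3405, 0.2464]
tool_rot: [-0.084, 2.182, -2.177]
contact_force: [-1.5, 0.7, 6.4]
opening: 0.0089
```

Run:
```python
from h import *
o=st()
arc(1.525,0.8,20);arc(.8,0,24)
F=frame(.4446,.2775,94.2)
im=eyes.get_image('scene');overlay(im,F,'j2',(140,130,340,280),4,th=1.525)
```

```text
t 33.62 p [0.4446 0.3405 0.2464] f [-1.53  0.66  6.36] tq [ 0.18  0.36 -0.19] op 0.0089
1.489 [0.05, -0.64, -0.02]
1.452 [0.04, -0.64, -0.04]
1.416 [0.05, -0.64, -0.07]
1.38 [0.05, -0.63, -0.09]
1.344 [0.04, -0.63, -0.11]
1.307 [0.05, -0.63, -0.13]
1.271 [0.04, -0.62, -0.16]
1.235 [0.05, -0.61, -0.18]
1.199 [0.04, -0.61, -0.2]
1.162 [0.05, -0.6, -0.23]
1.126 [0.04, -0.59, -0.24]
1.09 [0.04, -0.58, -0.27]
1.054 [0.05, -0.58, -0.29]
1.018 [0.04, -0.56, -0.3]
0.981 [0.04, -0.55, -0.33]
0.945 [0.04, -0.53, -0.35]
0.909 [0.04, -0.53, -0.37]
0.872 [0.03, -0.51, -0.39]
0.836 [0.04, -0.5, -0.4]
0.8 [0.04, -0.48, -0.42]
0.767 [0.03, -0.43, -0.4]
0.733 [0.03, -0.41, -0.42]
0.7 [0.03, -0.41, -0.43]
0.667 [0.03, -0.38, -0.45]
0.633 [0.03, -0.38, -0.46]
0.6 [0.02, -0.35, -0.47]
0.567 [0.03, -0.34, -0.48]
0.533 [0.02, -0.33, -0.49]
0.5 [0.02, -0.31, -0.5]
0.467 [0.03, -0.29, -0.52]
0.433 [0.02, -0.27, -0.52]
0.4 [0.02, -0.26, -0.53]
0.367 [0.01, -0.24, -0.54]
0.333 [0.02, -0.22, -0.55]
0.3 [0.01, -0.2, -0.55]
0.267 [0.02, -0.18, -0.56]
0.233 [0.01, -0.17, -0.57]
0.2 [0.01, -0.14, -0.57]
0.167 [0.01, -0.13, -0.58]
0.133 [0.01, -0.11, -0.58]
0.1 [0.0, -0.09, -0.58]
0.067 [0.01, -0.06, -0.59]
0.033 [0.0, -0.05, -0.59]
0.0 [0.0, -0.03, -0.59]
```

View pics/j2.png

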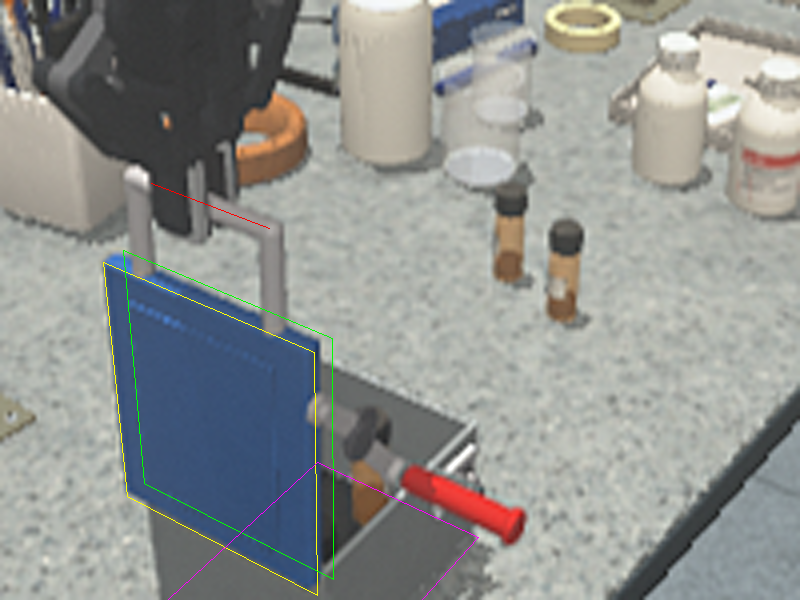

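Emit:
play_rows --moves '[{"x": 0.02, "y": -0.2, "z": 0.08, "turn": 0, "jaw": 0.6}, {"x": 0.02, "y": -0.3, "z": 0.05, "turn": 0, "jaw": 0.6}, {"x": 0.02, "y": -0.3, "z": -0.02, "turn": 0, "jaw": 0.6}, {"x": 0.02, "y": -0.3, "z": -0.02, "turn": 0, "jaw": 0.6}, {"x": 0.02, "y": -0.3, "z": -0.03, "turn": 0, "jaw": 0.6}, {"x": 0, "y": 0, "z": 0, "turn": 0, "jaw": 0.6}]'

```text
t: 34.17
tool_pos: [0.4455, 0.3251, 0.2453]
tool_rot: [-0.085, 2.18, -2.181]
contact_force: [0.1, 0.3, 3.8]
opening: 0.009
```

Run:
```python
from h import *
o=st()
F=frame(.4446,.2775,94.2)
im=eyes.get_image('scene');overlay(im,F,'j3',(140,130,340,280),4,th=1.45)
o=st()
```

```text
t 34.17 p [0.4455 0.3251 0.2453] f [0.12 0.29 3.84] tq [ 0.16  0.05 -0.15] op 0.009
t 34.22 p [0.4455 0.3251 0.2453] f [0.03 0.43 5.1 ] tq [ 0.1   0.07 -0.11] op 0.0089
```

View pics/j3.png

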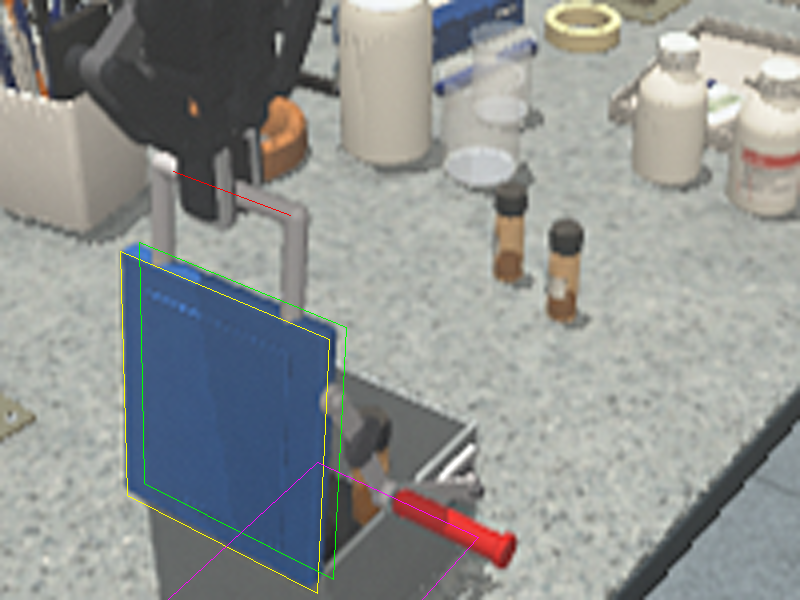

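```bash
python3 -c "
from h import *
arc(1.437,0.7,16,(-.06,.998));arc(.7,.1,16,(-.06,.998))"
```

```text
1.391 [0.05, -0.81, -0.1]
1.345 [0.05, -0.8, -0.14]
1.299 [0.04, -0.8, -0.17]
1.253 [0.05, -0.78, -0.21]
1.207 [0.05, -0.78, -0.25]
1.161 [0.04, -0.76, -0.28]
1.115 [0.05, -0.75, -0.32]
1.068 [0.04, -0.74, -0.35]
1.022 [0.05, -0.71, -0.38]
0.976 [0.04, -0.7, -0.42]
0.93 [0.04, -0.68, -0.45]
0.884 [0.04, -0.66, -0.48]
0.838 [0.04, -0.64, -0.51]
0.792 [0.03, -0.61, -0.54]
0.746 [0.04, -0.58, -0.57]
0.7 [0.03, -0.56, -0.59]
0.662 [0.03, -0.43, -0.5]
0.625 [0.02, -0.42, -0.52]
0.587 [0.02, -0.4, -0.53]
0.55 [0.03, -0.37, -0.55]
0.512 [0.02, -0.36, -0.56]
0.475 [0.02, -0.33, -0.57]
0.437 [0.02, -0.31, -0.59]
0.4 [0.02, -0.29, -0.6]
0.362 [0.01, -0.27, -0.6]
0.325 [0.02, -0.24, -0.62]
0.288 [0.01, -0.22, -0.63]
0.25 [0.01, -0.2, -0.63]
0.212 [0.01, -0.18, -0.64]
0.175 [0.01, -0.15, -0.65]
0.137 [0.01, -0.12, -0.65]
0.1 [0.0, -0.1, -0.66]
```

Emit:
play_rows --moves '[{"x": 0.05, "y": -0.81, "z": 0, "turn": 0, "jaw": 0.6}, {"x": 0.05, "y": -0.8, "z": -0.04, "turn": 0, "jaw": 0.6}, {"x": 0.04, "y": -0.8, "z": -0.17, "turn": 0, "jaw": 0.6}, {"x": 0.05, "y": -0.78, "z": -0.21, "turn": 0, "jaw": 0.6}, {"x": 0.05, "y": -0.78, "z": -0.25, "turn": 0, "jaw": 0.6}, {"x": 0.04, "y": -0.76, "z": -0.28, "turn": 0, "jaw": 0.6}, {"x": 0.05, "y": -0.75, "z": -0.32, "turn": 0, "jaw": 0.6}, {"x": 0.04, "y": -0.74, "z": -0.35, "turn": 0, "jaw": 0.6}]'

```text
t: 34.88
tool_pos: [0.4492, 0.2626, 0.2287]
tool_rot: [-0.086, 2.18, -2.181]
contact_force: [4.7, 1.5, -0.2]
opening: 0.0089
```

Run:
```python
from h import *
o=st()
F=frame(.4446,.2775,94.2)
im=eyes.get_image('scene');overlay(im,F,'j4',(140,130,340,280),4,th=1.07)
o=st()
```

```text
t 34.88 p [0.4492 0.2626 0.2287] f [ 4.71  1.5  -0.16] tq [ 0.42 -0.79 -0.17] op 0.0089
t 34.93 p [0.4492 0.2612 0.228 ] f [ 5.41 -2.19  0.97] tq [-0.32 -0.78 -0.16] op 0.009
```

View pics/j4.png

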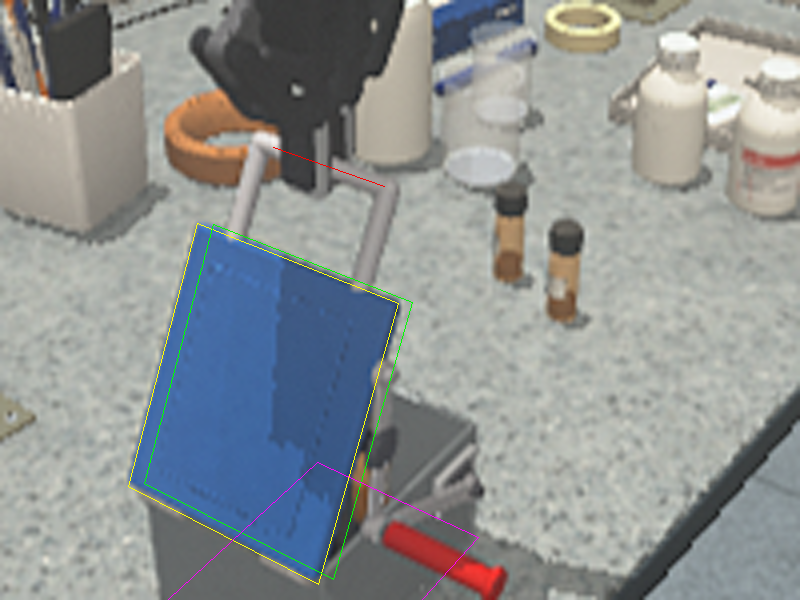

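Tracking well; x force +5, so I add a bit of x.

Emit:
play_rows --moves '[{"x": 0.1, "y": -0.71, "z": -0.38, "turn": 0, "jaw": 0.6}, {"x": 0.08, "y": -0.7, "z": -0.42, "turn": 0, "jaw": 0.6}, {"x": 0.05, "y": -0.68, "z": -0.45, "turn": 0, "jaw": 0.6}, {"x": 0.05, "y": -0.66, "z": -0.48, "turn": 0, "jaw": 0.6}, {"x": 0.04, "y": -0.64, "z": -0.51, "turn": 0, "jaw": 0.6}, {"x": 0.04, "y": -0.61, "z": -0.54, "turn": 0, "jaw": 0.6}, {"x": 0.04, "y": -0.58, "z": -0.57, "turn": 0, "jaw": 0.6}, {"x": 0.03, "y": -0.56, "z": -0.59, "turn": 0, "jaw": 0.6}]'

```text
t: 35.6
tool_pos: [0.4523, 0.2114, 0.1879]
tool_rot: [-0.09, 2.181, -2.182]
contact_force: [-3.9, -2.7, 1.6]
opening: 0.0089
```

Emit:
play_rows --moves '[{"x": 0.03, "y": -0.43, "z": -0.5, "turn": 0, "jaw": 0.6}, {"x": 0.02, "y": -0.42, "z": -0.52, "turn": 0, "jaw": 0.6}, {"x": 0.02, "y": -0.4, "z": -0.53, "turn": 0, "jaw": 0.6}, {"x": 0.03, "y": -0.37, "z": -0.55, "turn": 0, "jaw": 0.6}, {"x": 0.02, "y": -0.36, "z": -0.56, "turn": 0, "jaw": 0.6}, {"x": 0.02, "y": -0.33, "z": -0.57, "turn": 0, "jaw": 0.6}, {"x": 0.02, "y": -0.31, "z": -0.59, "turn": 0, "jaw": 0.6}, {"x": 0.02, "y": -0.29, "z": -0.6, "turn": 0, "jaw": 0.6}]'

```text
t: 36.27
tool_pos: [0.454, 0.1828, 0.1436]
tool_rot: [-0.09, 2.181, -2.182]
contact_force: [-4.3, -2.5, 0.2]
opening: 0.0089
```

Run:
```python
from h import *
o=st()
F=frame(.4446,.2775,94.2)
im=eyes.get_image('scene');overlay(im,F,'j5',(140,130,340,280),4,th=.4)
o=st()
```

```text
t 36.27 p [0.454  0.1828 0.1436] f [-4.33 -2.51  0.21] tq [-0.29  0.72 -0.22] op 0.0089
t 36.32 p [0.454  0.1822 0.1423] f [-1.77 -3.29 -3.96] tq [-0.35  0.24 -0.19] op 0.0088
```

View pics/j5.png

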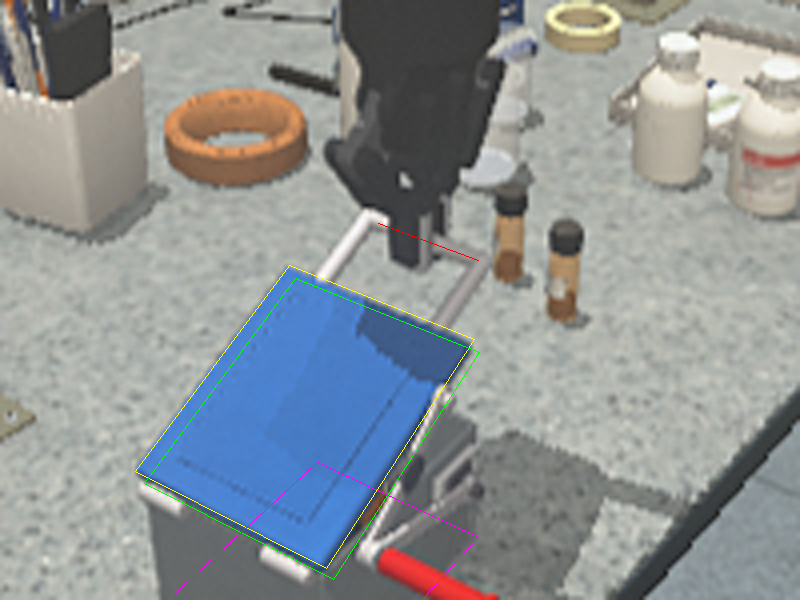

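Emit:
play_rows --moves '[{"x": 0, "y": -0.22, "z": -0.6, "turn": 0, "jaw": 0.6}, {"x": 0.01, "y": -0.22, "z": -0.62, "turn": 0, "jaw": 0.6}, {"x": 0.01, "y": -0.22, "z": -0.63, "turn": 0, "jaw": 0.6}, {"x": 0.01, "y": -0.2, "z": -0.63, "turn": 0, "jaw": 0.6}, {"x": 0.01, "y": -0.18, "z": -0.64, "turn": 0, "jaw": 0.6}, {"x": 0.01, "y": -0.15, "z": -0.65, "turn": 0, "jaw": 0.6}, {"x": 0.01, "y": -0.12, "z": -0.6, "turn": 0, "jaw": 0.6}, {"x": 0, "y": -0.1, "z": -0.55, "turn": 0, "jaw": 0.6}]'

```text
t: 36.98
tool_pos: [0.4549, 0.1681, 0.0946]
tool_rot: [-0.089, 2.179, -2.183]
contact_force: [-3.5, -4.9, 0.0]
opening: 0.0089
```

Emit:
play_rows --moves '[{"x": 0, "y": -0.06, "z": -0.4, "turn": 0, "jaw": 0.6}, {"x": 0, "y": -0.04, "z": -0.35, "turn": 0, "jaw": 0.6}, {"x": 0, "y": -0.03, "z": -0.3, "turn": 0, "jaw": 0.6}, {"x": 0, "y": -0.02, "z": -0.25, "turn": 0, "jaw": 0.6}, {"x": 0, "y": 0, "z": -0.1, "turn": 0, "jaw": 0.6}, {"x": 0, "y": 0, "z": 0, "turn": 0, "jaw": 0.6}]'

```text
t: 37.48
tool_pos: [0.455, 0.1664, 0.0805]
tool_rot: [-0.089, 2.178, -2.184]
contact_force: [-1.3, -6.4, -2.6]
opening: 0.0091
```

Run:
```python
from h import *
o=st()
F=frame(.4446,.2775,94.2)
im=eyes.get_image('scene');overlay(im,F,'j6',(140,150,340,300),4,th=0)
o=st()
```

```text
t 37.48 p [0.455  0.1664 0.0805] f [-1.26 -6.38 -2.61] tq [-0.83  0.28 -0.17] op 0.0091
t 37.53 p [0.455  0.1664 0.0804] f [-1.01 -6.29 -3.43] tq [-0.83  0.26 -0.22] op 0.0086
```

View pics/j6.png

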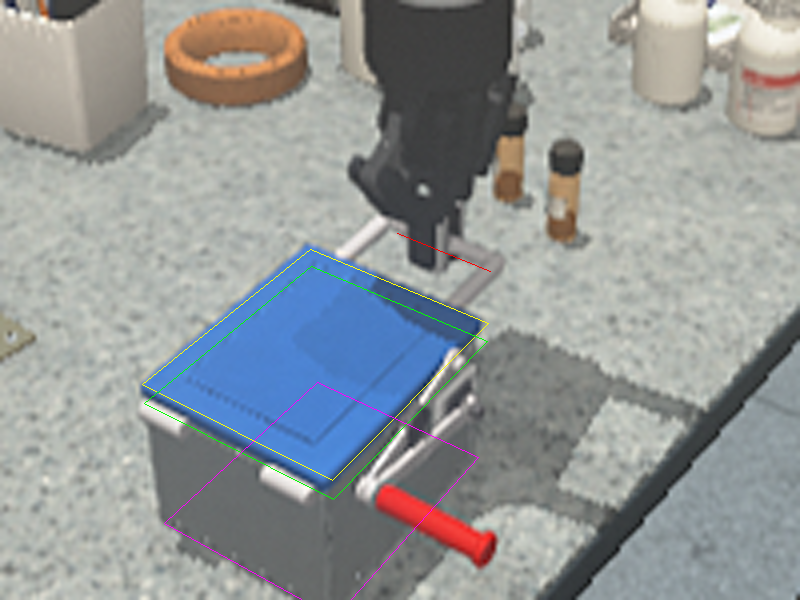

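Emit:
play_rows --moves '[{"x": 0, "y": -0.08, "z": -0.2, "turn": 0, "jaw": 0.6}, {"x": 0, "y": -0.08, "z": -0.2, "turn": 0, "jaw": 0.6}, {"x": 0, "y": -0.05, "z": -0.1, "turn": 0, "jaw": 0.6}, {"x": 0, "y": 0, "z": 0, "turn": 0, "jaw": 0.6}]'

```text
t: 37.87
tool_pos: [0.4551, 0.166, 0.0759]
tool_rot: [-0.088, 2.183, -2.179]
contact_force: [-1.7, 2.5, -4.9]
opening: 0.009
```

Emit:
play_rows --moves '[{"x": 0, "y": 0, "z": -0.1, "turn": 0, "jaw": 0.6}, {"x": 0, "y": 0, "z": -0.1, "turn": 0, "jaw": 0.6}, {"x": 0, "y": 0, "z": 0, "turn": 0, "jaw": 0.6}]'

```text
t: 38.12
tool_pos: [0.4551, 0.1659, 0.0744]
tool_rot: [-0.088, 2.182, -2.18]
contact_force: [-3.5, 3.1, -2.5]
opening: 0.0087
```

Emit:
play_rows --moves '[{"x": 0, "y": 0, "z": -0.1, "turn": 0, "jaw": 0.6}, {"x": 0, "y": 0, "z": -0.1, "turn": 0, "jaw": 0.6}, {"x": 0, "y": 0, "z": 0, "turn": 0, "jaw": 0.6}]'

```text
t: 38.37
tool_pos: [0.4551, 0.1658, 0.0725]
tool_rot: [-0.088, 2.182, -2.18]
contact_force: [-3.6, 4.0, -2.7]
opening: 0.0092
```

Emit:
play_rows --moves '[{"x": 0, "y": 0, "z": -0.1, "turn": 0, "jaw": 0.6}, {"x": 0, "y": 0, "z": 0, "turn": 0, "jaw": 0.6}, {"x": 0, "y": 0, "z": 0, "turn": 0, "jaw": 0.6}]'

```text
t: 38.62
tool_pos: [0.4551, 0.1658, 0.0724]
tool_rot: [-0.089, 2.182, -2.18]
contact_force: [-7.2, 1.9, 2.6]
opening: 0.0087
```

Emit:
play_rows --moves '[{"x": 0, "y": 0, "z": -0.08, "turn": 0, "jaw": 0.6}, {"x": 0, "y": 0, "z": 0, "turn": 0, "jaw": 0.6}]'

```text
t: 38.78
tool_pos: [0.4552, 0.1659, 0.0723]
tool_rot: [-0.089, 2.182, -2.181]
contact_force: [-8.9, 2.2, 6.7]
opening: 0.0089
```

Run:
```python
from h import *
o=st()
F=frame(.4446,.2775,94.2)
im=eyes.get_image('scene');overlay(im,F,'k1',(140,150,340,300),4,th=0)
o=st()
```

```text
t 38.78 p [0.4552 0.1659 0.0723] f [-8.91  2.22  6.68] tq [ 0.42  1.46 -0.15] op 0.0089
t 38.83 p [0.4551 0.1659 0.0723] f [-9.51  2.27  6.76] tq [ 0.5   1.47 -0.15] op 0.0093
```

View pics/k1.png

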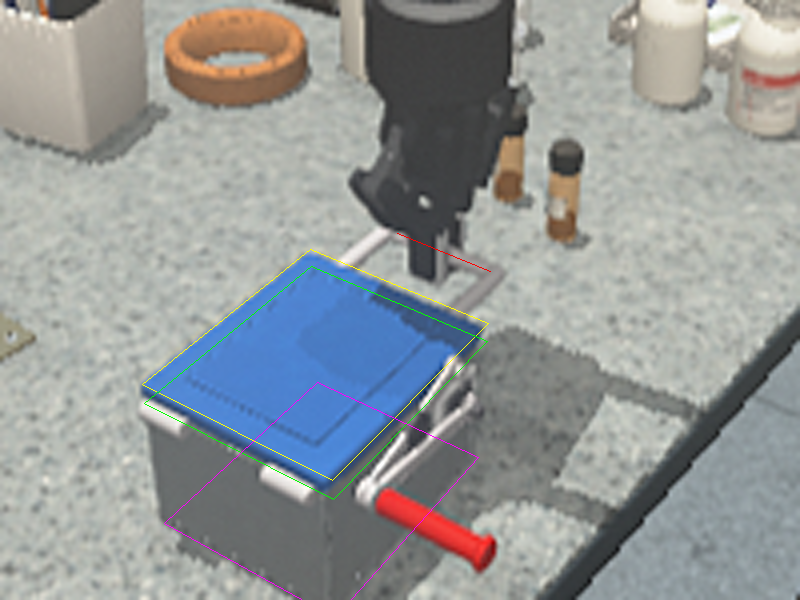

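Shut, same as the initial overlay. Release and retreat straight up.

Emit:
play_rows --moves '[{"x": 0, "y": 0, "z": 0, "turn": 0, "jaw": 1.2}, {"x": 0, "y": 0, "z": 0, "turn": 0, "jaw": 2.2}, {"x": 0, "y": 0, "z": 0, "turn": 0, "jaw": 3.2}, {"x": 0, "y": 0, "z": 0, "turn": 0, "jaw": 3.4}, {"x": 0, "y": 0, "z": 1, "turn": 0, "jaw": 3.4}, {"x": 0, "y": 0, "z": 2, "turn": 0, "jaw": 3.4}, {"x": 0, "y": 0, "z": 3, "turn": 0, "jaw": 3.4}, {"x": 0, "y": 0, "z": 3, "turn": 0, "jaw": 3.4}]'

```text
t: 39.5
tool_pos: [0.4549, 0.1651, 0.1618]
tool_rot: [-0.089, 2.181, -2.182]
contact_force: [0.8, 0.3, 0.7]
opening: 0.0343
```

Emit:
play_rows --moves '[{"x": 0, "y": -2, "z": 3, "turn": 0, "jaw": 3.4}, {"x": 0, "y": -3, "z": 2, "turn": 0, "jaw": 3.4}, {"x": 0, "y": -3, "z": 1, "turn": 0, "jaw": 3.4}, {"x": 0, "y": -3, "z": 0, "turn": 0, "jaw": 3.4}, {"x": 0, "y": -2, "z": 0, "turn": 0, "jaw": 3.4}, {"x": 0, "y": 0, "z": 0, "turn": 0, "jaw": 3.4}, {"x": 0, "y": 0, "z": 0, "turn": 0, "jaw": 3.4}]'

```text
t: 40.08
tool_pos: [0.4556, 0.0348, 0.2217]
tool_rot: [-0.083, 2.181, -2.181]
contact_force: [0.2, -0.3, 0.3]
opening: 0.0336
```

Run:
```python
from h import *
o=st()
F=frame(.4446,.2775,94.2)
im=eyes.get_image('scene');overlay(im,F,'k2',(140,130,340,320),4,th=0)
im=eyes.get_image('top');overlay(im,F,'k3',(130,120,390,290),3,th=0)
o=st()
```

```text
t 40.08 p [0.4556 0.0348 0.2217] f [ 0.2  -0.35  0.27] tq [-0.02 -0.    0.02] op 0.0336
t 40.18 p [0.4555 0.036  0.2212] f [ 0.44 -0.52 -0.41] tq [ 0.01  0.04 -0.05] op 0.0341
```

View pics/k2.png

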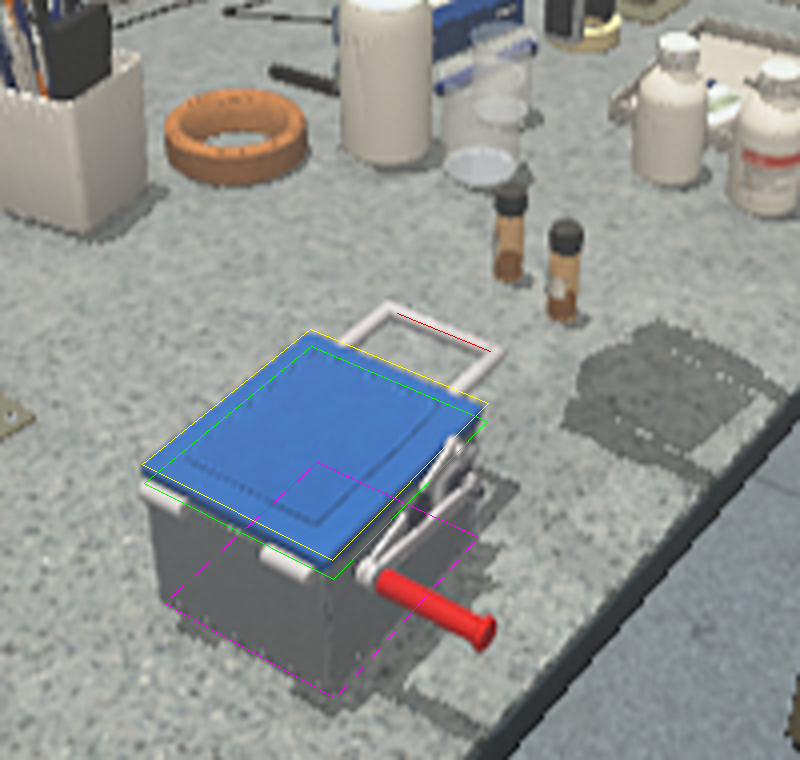

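View pics/k3.png

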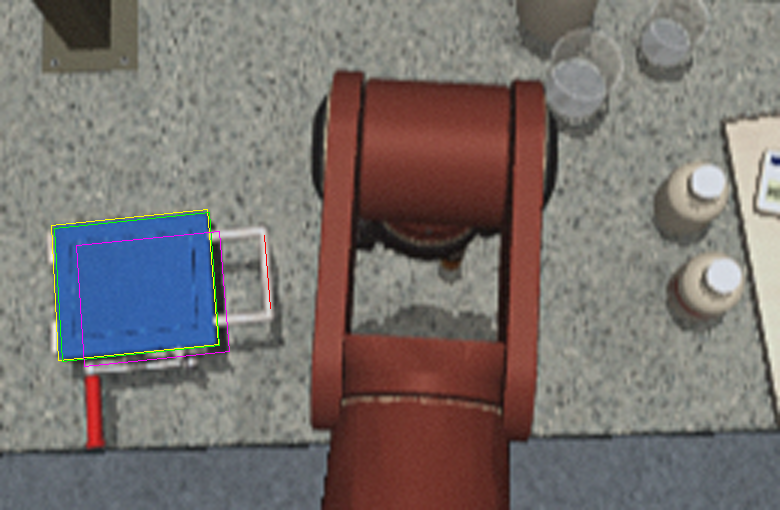

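The lid is shut with the stay folded, the other objects are where they started, and the arm is clear of everything.

```bash
python3 -c "
from station import finish_job
print(finish_job())"
```

```text
the job is handed in; nothing more can be done
None
```

The job is handed in: the vial stands upright in the front of the case and the lid is fully shut. It took about 40 s of the 72 s allowed.

**What I did, in order:**
- **Opening:** I raised the lid by its bar until I felt the stay go taut. On easing off, the knee tipped past straight, and I let the lid down onto the locked stay.
- **Vial:** I moved the rightmost loose vial and stood it upright in the free front half of the case.
- **Closing:** I lifted the lid until the stay was nearly straight and released the bar. I pushed the red knob about 10 mm with the closed fingers, at about 3 N at most, and it stayed. Then I lowered the lid slowly until it was shut.

**Last checks:**
- The camera view matches the starting one, with the lid shut and the stay folded.
- With the lid shut, the tool height was 72.3 mm, against 72.7 mm before I opened it.
- The two other vials, both bottles and the beaker stand where they were. One vial was partly hidden by the arm in the top view.
- I saw the vial upright in the case before the lid closed. It cannot be seen now.

**Closest to a limit:**
- **Onto the locked stay:** I took two steps without stopping to check the force. The bar reached 9.8 N, about 9 N beyond what moves the lid, just under the 10 N limit. I eased off at once.
- **Raising against the taut stay:** the peak was about 7 N.

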